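# Gather the sample parts in the pouring corner of a tray

## Robot

A 6-joint arm with a two-finger parallel gripper is mounted at the origin on a cart in front of the work surface, level with it; the furniture and walls round the work are solid. World frame = base frame: x ahead of the robot, y to its left, z up, the work surface at z = 0. Lengths are in m, angles in rad, forces in N, time in s.
With the tool pointing down it reaches from about 0.425 to 0.95 m from the base axis. Payload 3.5 kg.
Tool frame: the origin (TCP) lies at the very end of the fingers, on their centre line; the grasp point (between the pads) lies 19 mm behind it; z points along the fingers, y is the direction in which the jaws open and shut (so a half turn about z gives the same grasp; the last joint's range is limited). The gripper opens to 85 mm and grips with 20 to 120 N. Pads are 22 mm wide; open, the fingers measure 114 mm over their backs; the gripper's body (76 mm by 85 mm) begins 54 mm behind the grasp point. The pads swing forward as they close: fully open they stand 13 mm farther back than shut.
Start: joints at [0.996, 0.286, 1.577, -0, 1.279, -0.15], TCP at [0.278, 0.615, 0.231] pointing down, gripper open.
Joint ranges: [-2.77, 2.77], [-0.9, 2.22], [0.21, 2.48], [-1.53, 4.67], [0.24, 2.81], [-2.84, 2.84]. Speed limits (rad/s): [2.79, 2.79, 3.14, 3.14, 3.14, 3.14].

## Interface

Orientations are given as a rotation vector (axis times angle).
In Python, from bench import arm, grab_frame gives the robot as it stands.
- The arm moves only by the tool play_rows, never from a script. Its argument "targets" is a list of rows, each an object of numbers: "tx", "ty", "tz": the shift along the tool's x, y, z in units of 25 mm (1.0 is 25 mm); "turn": the turn about the tool's z in units of 5 degrees (1.0 is 5 degrees); "fingers": the gripper command: -1 is shut, 1 is fully open, values between are in proportion. A call has 1 to 10 rows; each row shifts and turns the commanded pose from where the row before left it, along the tool's axes as they then stand; what a row does not reach is not made up. A row lasts 1/8 s, in which the tool goes at most 62.5 mm and 10.7 degrees, less where a joint would pass 70% of its speed; a pose out of reach is approached as far as the arm can. A call is refused whole if a number of a shift passes 1 or a number of a turn 1, either way. A call with a gripper value outside its range is refused whole. The fingers move at their own pace and stop on an object; the grip force is fixed at half the most. Time passes only in rows, so rows that do not move let the fingers close. It gives the time, the measured TCP pose, the force and the opening at its end, in the units of the state.
- arm.get_state(): the state, without advancing time (a new reading comes with each control period).
- grab_frame(name): name is "scene" or "top" or "wrist"; returns a dict with "pixels" (384x512x3 uint8, red, green, blue), "depth" (384x512 float32, m along the optical axis (not along the pixel's ray), 0 where there is no reading), "mtx" (3x3 intrinsics, pixels), "xyz" and "attitude" of the camera in the world. Camera axes: x right, y down, z forward; pixel columns grow to the right and rows downward; lengths in m; the calibration is good to about 2 mm. A picture is of the moment at which its call begins.
- arm.job_done(): hands the job in, once; it reports no verdict.
The state is a dict: "time_s": time; "q": joint angles; "dq": joint speeds; "tau": joint torques, N m; "tool_pos": TCP position; "tool_rot": TCP orientation; "force": force on the tool from outside, world axes, zero at the start; "wrist_torque": the same for the moment, N m; "width": finger opening in m.
Only numpy, scipy, OpenCV 4.12 (cv2) and the standard library are available. Lean on these libraries where they do the work, as an engineer would, in place of code of your own. Each camera call takes 0.05 s, during which the arm holds its last target. There are 200 camera calls.

## Task

Take the cover off the small grey sample tray and lean it at a slant against the front of the steel angle plate, foot on the bench, and let go of it. Then pick the tray up by its tongue handle, clear of the bench, and tilt it down towards its cut-off corner until the ring, the bushing and the nut have all slid together into that corner. Finish while still holding the tray up, tilted and steady, with the parts in the corner; do not disturb the other tools on the bench.

Things in the scene. Friction and masses are not known exactly. Their poses are not given: they have to be found in the camera images.
- tray: Open mid-grey plastic tray, 112 mm long (its x axis), 88 mm wide (y), 34 mm high, 4 mm walls, 3 mm floor, 160 g. Origin: centre of its underside. A tongue handle sticks out of the middle of its +x end wall; the corner at -x, +y is cut off at 45 degrees (24 mm off each side). At the start it is covered and its handle points roughly away from the robot.
- tray_grip (a point): Middle of the tray's tongue handle, 20 mm above the tray's underside and 22 mm outside its +x end wall. The tongue is an upright fin 42 mm long (tray x), 14 mm thick (tray y), from 5 to 34 mm above the tray's underside; axes as the tray. It is flush with the rim, and free from above when the cover is on or off.
- tray_corner (a point): The cut-off corner: point on the tray's inner floor at the middle of the 45-degree wall, 41 mm from the tray's centre in -x and 29 mm in +y, 3 mm above the underside; axes as the tray. The tray is slippery inside: parts slide at 15 to 20 degrees, but rub more on each other; 25 to 35 degrees both along and across the tray gathers them.
- cover: Flat aluminium cover plate 112 x 88 x 4 mm with a grip bar on top, 150 g. Origin: centre of the plate's underside, z out of its top face, x along the 112 mm length. At the start it lies loose and flush on the tray's rim, its underside 34 mm above the bench, its x along the tray's x.
- cover_grip (a point): Middle of the cover's grip bar, 21 mm above the plate's underside, over the plate's centre. The bar is 46 mm long (cover x), 12 mm thick (cover y) and rises 29 mm above the plate's top face; axes as the cover.
- angle_plate: Heavy plain steel angle plate that does not move: a flat upright front 100 mm wide (y) and 60 mm high facing its -x (towards the robot), with a 66 mm deep foot and ribs behind it. Origin: centre of its underside, 33 mm behind the front face.
- plate_edge (a point): Middle of the top front edge of the angle plate, 60 mm above the bench; axes as the angle plate (-x points out of the front face).
- ring_mid (a point): Centre of a flat steel flange ring, 30 mm across, 6 mm thick, loose in the tray.
- bushing_mid (a point): Centre of a plain brass bushing, 22 mm across, 18 mm high, standing loose in the tray.
- nut_mid (a point): Centre of a dark hexagonal nut, 19 mm across flats, 10 mm high, loose in the tray.
- toolmakers_microscope: Tall beige microscope, fixed, about 0.16 m wide and 0.35 m high, standing to the left of the tray and the angle plate (its origin: centre of its base on the bench). Pass in front of it or to its right. On the far right, beyond y = -0.40, stands the big profile projector.
- scissors: Small scissors with black bows, 123 x 59 x 10 mm, flat on the bench; leave alone.
- hex_key: Hex key, 28 x 72 x 6 mm, flat on the bench; leave alone.
- micrometer: Outside micrometer, 29 x 101 x 12 mm, flat on the bench; leave alone.
- loupe: Black eye loupe, 34 mm across, 36 mm high, standing on the bench; leave alone.

How it is judged:
On the way, in this order (a step that is already met when the one before it is completed fails the run):
1. the cover leans against the angle plate and is let go (angle between cover's own z axis and vertical between 0.35 and 1.25 rad and contact force between cover and angle_plate above 0.05 N and height (world z) of cover_grip below 0.11 m and contact force between cover and the fingers below 0.05 N and linear speed of cover below 0.03 m/s), for 0.3 s.
2. the tray hangs in the gripper, clear of the bench (contact force between tray and the fingers above 1 N and height (world z) of tray_corner above 0.02 m and contact force between tray and angle_plate below 0.2 N and contact force between tray and cover below 0.2 N), for 0.2 s.
At the end, for the whole second after the job is handed in: Ring, bushing and nut within 60 mm of the cut-off corner point; tray held still, tilted down to that corner (7 degrees or more both ways, under 63 in all), the corner over 20 mm above the bench, not propped; cover let go, leaning on the angle plate at 20 to 72 degrees, its bar under 110 mm high (all of step 1 and all of step 2 and distance between each of ring_mid, bushing_mid, nut_mid and tray_corner below 0.06 m and angle between tray's own x axis and vertical below 1.45 rad and angle between tray's own y axis and vertical above 1.69 rad and angle between tray's own z axis and vertical below 1.1 rad and linear speed of tray below 0.03 m/s); the arm keeps its last pose, push and grip.
It fails at once if the scissors is moved more than 30 mm (distance of scissors from where it was at the start of the episode above 0.03 m).
It fails at once if the hex key is moved more than 30 mm (distance of hex_key from where it was at the start of the episode above 0.03 m).
It fails at once if the micrometer is moved more than 30 mm (distance of micrometer from where it was at the start of the episode above 0.03 m).
It fails at once if the loupe is moved more than 30 mm (distance of loupe from where it was at the start of the episode above 0.03 m).
It also fails if it takes over 48 s, if anything falls off the work surface, if the arm or the gripper's body presses on something with over 40 N, if the wrist force passes 120 N, or if a joint passes its speed limit or range.

## Working session

There is one attempt and no reset: what is moved stays moved. The work goes in short steps, Python scripts to look and compute and a tool call to move; the robot and the scene stay as the last step left them, time stands still between calls to the robot, and variables do not carry over. Pictures are saved under pics/ and viewed, about 8 in all and at most 12, crops included, and the job is handed in when it is done.

Besides the shell and the picture viewer there is one more tool, called after "Request:" as name(argument=value, ...), one argument or row to a line, values as JSON. play_rows: Moves the arm, as the interface text tells. Its arguments: {"type":"object","properties":{"targets":{"type":"array"}},"required":["targets"]}

```bash
ls -la; mkdir -p pics; cat > h.py <<'E'
import numpy as np,cv2
from bench import arm,grab_frame
from scipy.spatial.transform import Rotation as R
def rot(f):
    a=np.asarray(f["attitude"],float)
    return a if a.shape==(3,3) else (R.from_rotvec(a).as_matrix() if a.size==3 else R.from_quat(a).as_matrix())
def world(f):
    d=f["depth"];K=f["mtx"];v,u=np.indices(d.shape)
    c=np.stack([(u-K[0,2])/K[0,0]*d,(v-K[1,2])/K[1,1]*d,d],-1)
    return c@rot(f).T+np.asarray(f["xyz"])
def save(f,n): cv2.imwrite(f"pics/{n}.png",f["pixels"][...,::-1])
E
python3 - <<'E'
from h import *
import pickle
print(arm.get_state())
for n in("scene","top","wrist"):
    f=grab_frame(n);pickle.dump(f,open(n+".pkl","wb"));print(n,f["xyz"],f["attitude"],f["mtx"].tolist())
    cv2.imwrite(f"pics/{n}0.png",f["pixels"][...,::-1])
a=cv2.imread("pics/scene0.png");b=cv2.imread("pics/top0.png")
cv2.imwrite("pics/both0.png",cv2.resize(np.vstack([a,b]),(400*2,600*2))[0:1200] if 0 else np.hstack([a[:, :400],b[:, :400]]))
E
```

```text
total 12
drwxr-xr-x  3 agent agent 4096 Dec  4 12:07 .
drwxr-xr-x 23 root  root  4096 Dec  4 12:07 ..
drwxr-xr-x  2 agent agent 4096 Dec  4 12:07 pics
{'time_s': 0.0, 'q': array([ 9.95997471e-01,  2.87200785e-01,  1.57816981e+00, -8.60227260e-06,
        1.27862210e+00, -1.49992031e-01]), 'dq': array([ 0.00254936,  0.00016327, -0.00025546, -0.00040181, -0.00155077,
       -0.00150759]), 'tau': array([-5.36138778e-04, -4.05968571e+01, -2.92634815e+01, -1.47239180e-04,
        5.83403205e-03,  4.99805338e-06]), 'tool_pos': array([0.2778049 , 0.61445828, 0.22992767]), 'tool_rot': array([-0.66209687, -3.07016656,  0.00352875]), 'force': array([ 0.28626947, -0.33888442, -0.27575373]), 'wrist_torque': array([-0.03788576,  0.00604691, -0.00853797]), 'width': 0.08528927902800411}
scene [-0.22272229 -0.88036694  0.56458401] [-1.90037895  0.78425927 -0.49855717] [[469.2297812275031, 0.0, 253.94228248599586], [0.0, 469.2297812275031, 186.11505801573222], [0.0, 0.0, 1.0]]
top [ 0.27328054 -0.17152972  1.38730265] [-2.09113385  2.12561495 -0.18187682] [[472.37447854823137, 0.0, 257.9050740817815], [0.0, 472.37447854823137, 182.5940273426894], [0.0, 0.0, 1.0]]
wrist [0.21213309 0.64432824 0.37246295] [2.4268468  1.56470151 0.22593428] [[294.7683327011854, 0.0, 257.93868906610993], [0.0, 294.7683327011854, 189.2761837639126], [0.0, 0.0, 1.0]]
```

View pics/top0.png

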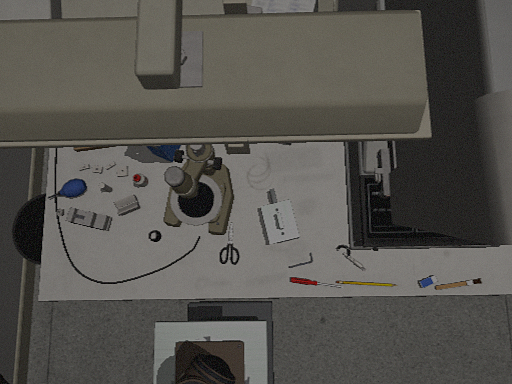

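View pics/scene0.png

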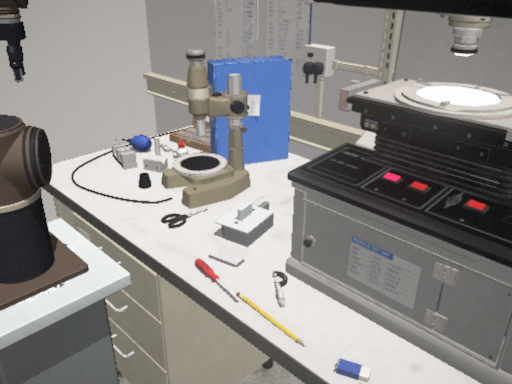

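```bash
python3 - <<'E'
from h import *
import pickle
for n,(x0,y0,x1,y1) in (("top",(215,130,400,290)),("scene",(150,150,370,320))):
    f=pickle.load(open(n+".pkl","rb"));W=world(f)
    print(n,"bench z",np.nanmedian(W[270:290,240:280,2]) if n=="top" else W[200,120])
    c=f["pixels"][y0:y1,x0:x1,::-1];c=np.clip(c.astype(float)*1.5,0,255).astype(np.uint8)
    z=W[y0:y1,x0:x1,2];zc=cv2.applyColorMap(np.clip(z/0.12*255,0,255).astype(np.uint8),cv2.COLORMAP_JET)
    s=400/(x1-x0);cv2.imwrite(f"pics/{n}1.png",np.hstack([cv2.resize(c,None,fx=s,fy=s),cv2.resize(zc,None,fx=s,fy=s,interpolation=0)]))
a,b=cv2.imread("pics/top1.png"),cv2.imread("pics/scene1.png")
o=np.vstack([a,b]);k=600/o.shape[0];cv2.imwrite("pics/c1.png",cv2.resize(o,None,fx=k,fy=k));print(o.shape)
E
```

```text
top bench z -0.0006944662233716592
scene bench z [0.29865636 0.12954891 0.00175999]
(655, 800, 3)
```

View pics/c1.png

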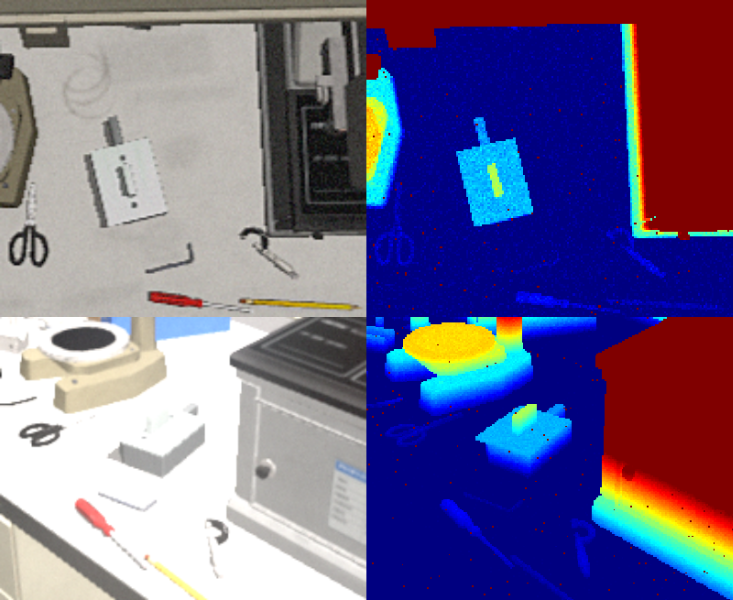

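```bash
python3 - <<'E'
from h import *
import pickle
f=pickle.load(open("top.pkl","rb"));W=world(f)
x0,x1,y0,y1=240,320,170,255
z=W[...,2];roi=np.zeros(z.shape,bool);roi[y0:y1,x0:x1]=1
def fit(m,n):
    m=cv2.morphologyEx(m.astype(np.uint8),cv2.MORPH_OPEN,np.ones((2,2)))
    k,l,s,c=cv2.connectedComponentsWithStats(m);i=1+np.argmax(s[1:,4]);p=W[l==i][:,:2]
    print(n,len(p),cv2.minAreaRect((p*1000).astype(np.float32)),"mean",p.mean(0),"z",np.median(z[l==i]))
fit(roi&(z>0.052)&(z<.09),"bar")
fit(roi&(z>0.028)&(z<.05),"plate+fin")
m=roi&(z>0.028)&(z<.05);m=cv2.morphologyEx(m.astype(np.uint8),cv2.MORPH_OPEN,np.ones((9,9)));fit(m>0,"plate")
m=roi&(z>0.026)&(z<.05)&(np.indices(z.shape)[0]<199);fit(m,"fin")
print("shelf edge bench pts",[W[v,u] for v,u in((146,250),(146,300),(150,330))])
print("projector left", [W[v,u] for v,u in((150,345),(230,345),(250,352))])
for n,m in(("scissors",(215,195,242,266)),("hex",(287,250,316,270)),("mic",(333,242,368,272)),("loupe",(147,230,163,243))):
    g=z[m[1]:m[3],m[0]:m[2]];P=W[m[1]:m[3],m[0]:m[2]].reshape(-1,3);q=P[f["pixels"][m[1]:m[3],m[0]:m[2]].sum(-1).ravel()<200];print(n,q.min(0),q.max(0))
mm=(z>.02)&(z<.3)&(W[...,1]>-.1)&(W[...,1]<.3)&(W[...,0]>.3)&(W[...,0]<.85);print("micro bbox",W[mm].min(0),W[mm].max(0))
f=pickle.load(open("scene.pkl","rb"));W=world(f)
print("scene bench visible behind:",[W[v,u].round(3) for v,u in((170,290),(160,300),(200,290),(180,300),(165,285),(215,290))])
E
```

```text
bar 75 ((426.2084045410156, -203.90306091308594), (47.08806228637695, 13.844632148742676), 12.994075775146484) mean [ 0.42352181 -0.2040699 ] z 0.06499486289940282
plate+fin 1187 ((402.16656494140625, -207.4560089111328), (248.1346435546875, 100.19200134277344), 6.412389278411865) mean [ 0.42661438 -0.20282607] z 0.036881941402660656
plate 1073 ((380.95806884765625, -209.22125244140625), (206.9851837158203, 96.00788116455078), 5.59160041809082) mean [ 0.42394364 -0.20348062] z 0.03712037680624847
fin 49 ((399.0429382324219, -183.2527313232422), (17.96318244934082, 251.9755401611328), 88.7522201538086) mean [ 0.50091164 -0.18570486] z 0.032167993937534556
shelf edge bench pts [array([ 0.66134317, -0.11879886,  0.00127819]), array([ 0.65918727, -0.27070427, -0.00232738]), array([ 0.64328237, -0.36023856,  0.0032091 ])]
projector left [array([ 0.62871979, -0.39665366,  0.05434165]), array([ 0.40186172, -0.39404803, -0.00112232]), array([ 0.34347298, -0.41100592,  0.00112191])]
scissors [ 0.27328054 -0.17152972 -0.0026832 ] [ 0.50871895 -0.01393835  1.38730265]
hex [ 0.2974906  -0.29403832 -0.00334065] [ 0.3365755  -0.22746453  0.01316157]
mic [ 0.27328054 -0.44870549 -0.00509175] [ 0.36381967 -0.17152972  1.38730265]
loupe [ 0.37766257  0.14717776 -0.00407337] [0.40987746 0.17909663 0.03754663]
micro bbox [ 0.37969091 -0.06547036  0.02003365] [0.66229643 0.29999516 0.29982785]
scene bench visible behind: [array([ 0.767, -0.047, -0.002]), array([ 0.85 , -0.017, -0.003]), array([ 0.619, -0.176, -0.002]), array([ 0.34 , -0.429,  0.231]), array([ 0.784, -0.012, -0.001]), array([ 0.557, -0.23 , -0.001])]
```

```bash
python3 - <<'E'
from h import *
import pickle
s=arm.get_state();T=R.from_rotvec(s["tool_rot"]).as_matrix();print("tool",T.round(3))
f=pickle.load(open("wrist.pkl","rb"));C=rot(f);print("cam in tool",(T.T@C).round(3),(T.T@(f["xyz"]-s["tool_pos"])).round(3))
f=pickle.load(open("top.pkl","rb"));W=world(f).reshape(-1,3)
for x in np.arange(.34,.62,.03):
    m=(abs(W[:,0]-x)<.015)&(W[:,1]>-.1)&(W[:,1]<.4)
    print(x.round(2),[float(W[m&(abs(W[:,1]-y)<.025)][:,2].max(initial=0).round(2)) for y in np.arange(-.075,.4,.05)])
m=(W[:,0]>.6)&(W[:,2]>.1)&(W[:,1]>-.35)&(W[:,1]<-.08);print("shelf x>",np.percentile(W[m],[0,5,50,100],axis=0).round(3))
E
```

```text
tool [[-0.911  0.412 -0.001]
 [ 0.412  0.911 -0.002]
 [ 0.    -0.002 -1.   ]]
cam in tool [[-0.001 -0.958 -0.287]
 [ 1.    -0.001 -0.001]
 [ 0.001 -0.287  0.958]] [ 0.072 -0.    -0.142]
0.34 [0.01, 0.01, 0.01, 0.01, 0.01, 0.01, 0.01, 0.01, 0.01, 0.01]
0.37 [0.02, 0.01, 0.02, 0.01, 0.01, 0.04, 0.01, 0.01, 0.01, 0.01]
0.4 [1.11, 1.03, 1.03, 1.02, 0.02, 0.04, 0.01, 0.01, 0.05, 0.01]
0.43 [1.11, 1.03, 1.03, 1.02, 0.05, 0.01, 0.01, 0.04, 0.05, 0.05]
0.46 [1.11, 1.03, 1.03, 1.03, 0.09, 0.01, 0.04, 0.05, 0.06, 0.05]
0.49 [1.03, 1.03, 1.03, 1.03, 0.09, 0.01, 0.04, 0.04, 0.01, 0.03]
0.52 [0.05, 1.0, 1.0, 0.37, 0.08, 0.01, 0.04, 0.07, 0.07, 0.06]
0.55 [0.25, 0.26, 0.26, 0.25, 0.01, 0.08, 0.1, 0.07, 0.07, 0.05]
0.58 [0.24, 0.31, 0.31, 0.26, 0.01, 0.06, 0.07, 0.02, 0.01, 0.03]
0.61 [0.01, 0.26, 0.26, 0.05, 0.18, 0.01, 0.01, 0.01, 0.02, 0.02]
shelf x> [[ 0.719 -0.35   0.308]
 [ 0.728 -0.295  0.612]
 [ 0.745 -0.206  0.624]
 [ 0.923 -0.081  0.645]]
```

Request:
play_rows(
  targets=[
    {"tx": -0.83, "ty": -0.925, "tz": -0.34, "turn": 0, "fingers": 1},
    {"tx": -0.83, "ty": -0.925, "tz": -0.34, "turn": 0, "fingers": 1},
    {"tx": -0.83, "ty": -0.925, "tz": -0.34, "turn": 0, "fingers": 1},
    {"tx": -0.83, "ty": -0.925, "tz": -0.34, "turn": 0, "fingers": 1},
    {"tx": -0.83, "ty": -0.925, "tz": -0.34, "turn": 0, "fingers": 1},
    {"tx": -0.83, "ty": -0.925, "tz": -0.34, "turn": 0, "fingers": 1},
    {"tx": -0.83, "ty": -0.925, "tz": -0.34, "turn": 0, "fingers": 1},
    {"tx": -0.83, "ty": -0.925, "tz": -0.34, "turn": 0, "fingers": 1},
    {"tx": -0.83, "ty": -0.925, "tz": -0.34, "turn": 0, "fingers": 1},
    {"tx": -0.83, "ty": -0.925, "tz": -0.34, "turn": 0, "fingers": 1},
  ],
)

```text
time_s: 1.4
tool_pos: [0.3719, 0.3177, 0.3163]
tool_rot: [-0.662, -3.071, 0.0]
force: [-0.0, 0.3, -0.8]
width: 0.0856
```

Request:
play_rows(
  targets=[
    {"tx": -0.83, "ty": -0.925, "tz": -0.34, "turn": 0, "fingers": 1},
    {"tx": -0.83, "ty": -0.925, "tz": -0.34, "turn": 0, "fingers": 1},
    {"tx": -0.83, "ty": -0.925, "tz": -0.34, "turn": 0, "fingers": 1},
    {"tx": -0.83, "ty": -0.925, "tz": -0.34, "turn": 0, "fingers": 1},
  ],
)

```text
time_s: 1.9
tool_pos: [0.4094, 0.1993, 0.3503]
tool_rot: [-0.662, -3.071, 0.0]
force: [0.9, -0.2, -0.1]
width: 0.0856
```

Request:
play_rows(
  targets=[
    {"tx": -0.535, "ty": -0.857, "tz": 0},
    {"tx": -0.535, "ty": -0.857, "tz": 0},
    {"tx": -0.535, "ty": -0.857, "tz": 0},
    {"tx": -0.535, "ty": -0.857, "tz": 0},
    {"tx": -0.535, "ty": -0.857, "tz": 0},
    {"tx": -0.535, "ty": -0.857, "tz": 0},
  ],
)

```text
$.targets[0]: bad value
```

Request:
play_rows(
  targets=[
    {"tx": -0.535, "ty": -0.857, "tz": 0, "turn": 0, "fingers": 1},
    {"tx": -0.535, "ty": -0.857, "tz": 0, "turn": 0, "fingers": 1},
    {"tx": -0.535, "ty": -0.857, "tz": 0, "turn": 0, "fingers": 1},
    {"tx": -0.535, "ty": -0.857, "tz": 0, "turn": 0, "fingers": 1},
    {"tx": -0.535, "ty": -0.857, "tz": 0, "turn": 0, "fingers": 1},
    {"tx": -0.535, "ty": -0.857, "tz": 0, "turn": 0, "fingers": 1},
  ],
)

```text
time_s: 2.65
tool_pos: [0.4294, 0.0493, 0.35]
tool_rot: [-0.662, -3.071, 0.0]
force: [0.5, 0.6, 0.4]
width: 0.0855
```

```bash
python3 - <<'E'
from h import *
import pickle
print(arm.get_state())
f=grab_frame("wrist");pickle.dump(f,open("w1.pkl","wb"));save(f,"w1")
E
```

```text
{'time_s': 2.65, 'q': array([-1.21317008e-01, -3.44450105e-01,  1.98062195e+00,  1.38251505e-05,
        1.50581187e+00, -1.26730499e+00]), 'dq': array([-4.67707976e-01, -2.53335547e-03,  3.72889012e-03,  1.29498206e-03,
       -2.25775960e-05, -4.62188104e-01]), 'tau': array([ 1.88073166e+00, -1.74434066e+01, -3.07222831e+01, -4.54858557e-03,
        2.77573656e-02,  2.47464934e-01]), 'tool_pos': array([0.42936446, 0.04930429, 0.35002194]), 'tool_rot': array([-6.62200214e-01, -3.07060916e+00,  3.42903580e-05]), 'force': array([0.53856997, 0.60378269, 0.39651347]), 'wrist_torque': array([ 0.00380624,  0.00190243, -0.06129228]), 'width': 0.08546815373224628}
```

View pics/w1.png

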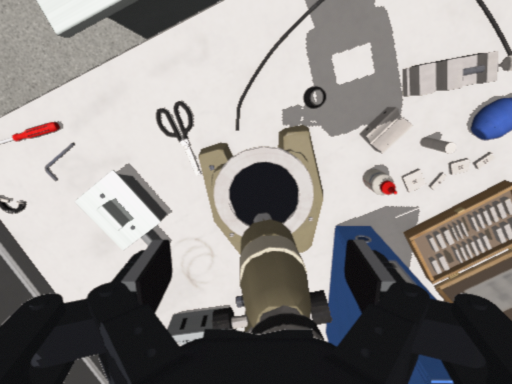

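```bash
python3 - <<'E'
from h import *
import pickle
f=pickle.load(open("w1.pkl","rb"));W=world(f)
for v in range(300,350,6): print(v,[tuple(float(a) for a in W[v,u].round(2)) for u in range(168,250,10)])
E
```

```text
300 [(0.63, -0.24, 0.0), (0.64, -0.22, -0.0), (0.65, -0.2, -0.0), (0.65, -0.18, 0.0), (0.66, -0.16, 0.0), (0.67, -0.15, 0.0), (0.68, -0.13, 0.0), (0.57, -0.04, 0.18), (0.48, 0.02, 0.32)]
306 [(0.64, -0.24, 0.0), (0.65, -0.23, 0.0), (0.66, -0.21, 0.0), (0.67, -0.19, -0.0), (0.68, -0.17, -0.0), (0.68, -0.15, 0.0), (0.69, -0.14, -0.0), (0.58, -0.05, 0.18), (0.48, 0.02, 0.32)]
312 [(0.66, -0.25, -0.0), (0.66, -0.23, 0.0), (0.67, -0.21, 0.0), (0.68, -0.19, 0.01), (0.68, -0.17, 0.01), (0.54, -0.05, 0.24), (0.54, -0.03, 0.24), (0.71, -0.12, 0.0), (0.48, 0.02, 0.33)]
318 [(0.67, -0.26, 0.0), (0.67, -0.23, 0.01), (0.67, -0.21, 0.02), (0.68, -0.19, 0.02), (0.68, -0.17, 0.03), (0.54, -0.05, 0.24), (0.54, -0.04, 0.24), (0.55, -0.03, 0.24), (0.49, 0.02, 0.33)]
324 [(0.68, -0.26, 0.0), (0.67, -0.23, 0.03), (0.67, -0.21, 0.04), (0.68, -0.19, 0.04), (0.68, -0.17, 0.04), (0.54, -0.05, 0.25), (0.54, -0.04, 0.25), (0.56, -0.03, 0.24), (0.56, -0.02, 0.24)]
330 [(0.66, -0.24, 0.04), (0.67, -0.22, 0.05), (0.67, -0.2, 0.05), (0.68, -0.18, 0.06), (0.41, 0.04, 0.42), (0.42, 0.04, 0.42), (0.42, 0.04, 0.42), (0.75, -0.14, 0.0), (0.56, -0.02, 0.26)]
336 [(0.41, 0.03, 0.43), (0.67, -0.22, 0.06), (0.68, -0.2, 0.06), (0.69, -0.19, 0.06), (0.41, 0.04, 0.43), (0.42, 0.04, 0.43), (0.42, 0.04, 0.42), (0.42, 0.05, 0.42), (0.42, 0.05, 0.42)]
342 [(0.41, 0.04, 0.43), (0.7, -0.24, 0.04), (0.41, 0.04, 0.43), (0.41, 0.04, 0.43), (0.41, 0.04, 0.43), (0.42, 0.04, 0.43), (0.42, 0.05, 0.43), (0.42, 0.05, 0.43), (0.42, 0.05, 0.43)]
348 [(0.41, 0.04, 0.44), (0.41, 0.04, 0.44), (0.41, 0.04, 0.43), (0.41, 0.04, 0.43), (0.41, 0.04, 0.43), (0.42, 0.04, 0.43), (0.42, 0.05, 0.43), (0.42, 0.05, 0.43), (0.42, 0.05, 0.43)]
```

Request:
play_rows(
  targets=[
    {"tx": -0.535, "ty": -0.857, "tz": 0, "turn": 0, "fingers": 1},
    {"tx": -0.535, "ty": -0.857, "tz": 0, "turn": 0, "fingers": 1},
    {"tx": -0.535, "ty": -0.857, "tz": 0, "turn": 0, "fingers": 1},
    {"tx": -0.535, "ty": -0.857, "tz": 0, "turn": 0, "fingers": 1},
    {"tx": -0.535, "ty": -0.857, "tz": 0, "turn": 0, "fingers": 1},
    {"tx": -0.535, "ty": -0.857, "tz": 0, "turn": 0, "fingers": 1},
  ],
)

```text
time_s: 3.45
tool_pos: [0.4496, -0.1005, 0.35]
tool_rot: [-0.662, -3.071, -0.001]
force: [0.4, 0.5, 0.1]
width: 0.0853
```

```bash
python3 - <<'E'
from h import *
import pickle
f=grab_frame("wrist");pickle.dump(f,open("w2.pkl","wb"));save(f,"w2")
W=world(f);m=(W[...,0]>.52)&(W[...,0]<.9)&(W[...,1]>-.38)&(W[...,1]<.0)&(W[...,2]>.02)&(W[...,2]<.075)
v,u=np.nonzero(m);print(len(v),u.min(),u.max(),v.min(),v.max());print(np.percentile(W[m],[2,50,98],axis=0))
E
```

```text
2545 227 351 179 337
[[ 0.52330655 -0.24226761  0.02102392]
 [ 0.66578858 -0.15625517  0.04575141]
 [ 0.79220644 -0.00891458  0.07159524]]
```

View pics/w2.png

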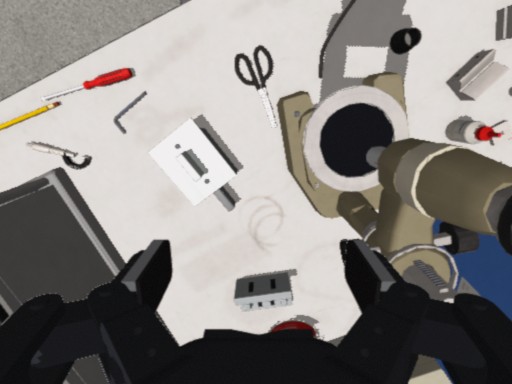

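```bash
python3 - <<'E'
from h import *
import pickle
f=pickle.load(open("w2.pkl","rb"));W=world(f)
def reg(u0,u1,v0,v1,a,b):
    m=np.zeros(W.shape[:2],bool);m[v0:v1,u0:u1]=1;return m&(W[...,2]>a)&(W[...,2]<b)
m=reg(225,300,265,312,.012,.05);P=W[m];P=P[P[:,0]<.75]
l=cv2.fitLine(P[:,:2].astype(np.float32),cv2.DIST_HUBER,0,.001,.001).ravel();print("face",len(P),l,"yaw of normal",np.degrees(np.arctan2(-l[0]*np.sign(l[1])*-1,abs(l[1])))," y",np.percentile(P[:,1],[1,99]),"x",np.percentile(P[:,0],[1,50,99]))
m=reg(225,300,265,312,.055,.07);P=W[m];print("top",len(P),P.mean(0),cv2.minAreaRect((P[:,:2]*1000).astype(np.float32)))
m=reg(140,250,110,215,.033,.043);P=W[m];print("cover plate",cv2.minAreaRect((P[:,:2]*1000).astype(np.float32)),np.median(P[:,2]))
m=reg(140,250,110,215,.055,.075);P=W[m];print("bar",cv2.minAreaRect((P[:,:2]*1000).astype(np.float32)),np.percentile(P[:,2],[50,95]))
m=reg(205,245,180,215,.025,.036);P=W[m];print("fin",P.mean(0),len(P),cv2.minAreaRect((P[:,:2]*1000).astype(np.float32)))
Q=W.reshape(-1,3);Q=Q[(Q[:,0]>.4)&(Q[:,0]<.9)&(Q[:,1]>-.15)&(Q[:,2]>.02)&(Q[:,2]<.4)]
for x in np.arange(.42,.88,.04):
    q=Q[abs(Q[:,0]-x)<.02]; print(x.round(2),q[:,1].min().round(3) if len(q) else None, q[q[:,2]>.15][:,1].min().round(3) if (q[:,2]>.15).any() else None)
E
```

```text
face 925 [ 0.2552883   0.966865    0.68170613 -0.17667858] yaw of normal 14.790668  y [-0.25627613 -0.15032728] x [0.66308864 0.6805244  0.74358966]
top 487 [ 0.68124295 -0.19799142  0.05952327] ((682.044189453125, -198.64547729492188), (99.5831298828125, 16.021108627319336), 74.9892349243164)
cover plate ((446.91204833984375, -199.87945556640625), (153.70980834960938, 88.26109313964844), 12.801084518432617) 0.03795303268777403
bar ((426.4629821777344, -204.3555450439453), (45.756248474121094, 12.528772354125977), 12.990405082702637) [0.06652661 0.06808238]
fin [ 0.50114905 -0.1863123   0.03299709] 230 ((494.25, -181.65785217285156), (52.94826126098633, 34.141090393066406), 20.282390594482422)
0.42 -0.15 -0.15
0.46 -0.15 -0.145
0.5 -0.07 0.0
0.54 -0.067 -0.058
0.58 -0.06 -0.058
0.62 -0.031 0.022
0.66 0.085 0.085
0.7 -0.15 0.069
0.74 None None
0.78 None None
0.82 -0.15 0.017
0.86 -0.027 None
```

Request:
play_rows(
  targets=[
    {"tx": 1, "ty": -0.2, "tz": 0, "turn": 0, "fingers": 1},
    {"tx": 1, "ty": -0.2, "tz": 0, "turn": 0, "fingers": 1},
    {"tx": 1, "ty": -0.2, "tz": 0, "turn": 0, "fingers": 1},
    {"tx": 1, "ty": -0.2, "tz": 0, "turn": 0, "fingers": 1},
    {"tx": 1, "ty": -0.2, "tz": 0, "turn": 0, "fingers": 1},
  ],
)

```text
time_s: 4.12
tool_pos: [0.3246, -0.0706, 0.3501]
tool_rot: [-0.662, -3.071, -0.001]
force: [-0.4, 0.5, 0.0]
width: 0.0856
```

```bash
python3 - <<'E'
from h import *
s=arm.get_state();print(s["q"],s["tool_pos"],s["tool_rot"])
E
```

```text
[-5.22883466e-01 -6.16998080e-01  2.15574876e+00  2.72439490e-04
  1.60321727e+00 -1.66925424e+00] [ 0.32459469 -0.07055581  0.35007282] [-6.61622177e-01 -3.07085299e+00 -5.87410171e-04]
```

Request:
play_rows(
  targets=[
    {"tx": 1, "ty": -0.2, "tz": 0, "turn": 0, "fingers": 1},
    {"tx": 1, "ty": -0.2, "tz": 0, "turn": 0, "fingers": 1},
    {"tx": 1, "ty": -0.2, "tz": 0, "turn": 0, "fingers": 1},
    {"tx": 1, "ty": -0.2, "tz": 0, "turn": 0, "fingers": 1},
    {"tx": 1, "ty": -0.2, "tz": 0, "turn": 0, "fingers": 1},
  ],
)

```text
time_s: 4.75
tool_pos: [0.232, -0.0489, 0.3542]
tool_rot: [-0.659, -3.049, -0.001]
force: [0.9, -0.3, 0.1]
width: 0.0855
```

```bash
python3 - <<'E'
from h import *
s=arm.get_state();print(s["q"],s["tool_pos"],s["tool_rot"]);print(R.from_rotvec(s["tool_rot"]).as_matrix().round(3))
E
```

```text
[-0.63746841 -0.89536955  2.27917811 -0.00873472  1.77809448 -1.78452627] [ 0.23200104 -0.04891624  0.3542245 ] [-6.58613405e-01 -3.04924060e+00 -9.10763219e-04]
[[-0.911  0.413 -0.021]
 [ 0.413  0.911  0.005]
 [ 0.022 -0.004 -1.   ]]
```

Request:
play_rows(
  targets=[
    {"tx": 1, "ty": 0, "tz": 0, "turn": 0, "fingers": 1},
    {"tx": 1, "ty": 0, "tz": 0, "turn": 0, "fingers": 1},
  ],
)

```text
time_s: 5.0
tool_pos: [0.2271, -0.035, 0.363]
tool_rot: [-0.652, -3.026, 0.002]
force: [-1.3, 0.3, 0.4]
width: 0.0857
```

```bash
python3 - <<'E'
from h import *
s=arm.get_state();print(s["q"],s["tool_pos"],s["tool_rot"]);print(R.from_rotvec(s["tool_rot"]).as_matrix().round(3))
E
```

```text
[-0.58543124 -0.89542449  2.26403683 -0.01891187  1.81573539 -1.73591842] [ 0.2270557  -0.03495655  0.36301123] [-6.52008447e-01 -3.02559781e+00  2.30406012e-03]
[[-0.91   0.412 -0.046]
 [ 0.412  0.911  0.008]
 [ 0.045 -0.011 -0.999]]
```

Request:
play_rows(
  targets=[
    {"tx": -1, "ty": -0.287, "tz": -0.04, "turn": 0, "fingers": 1},
    {"tx": -1, "ty": -0.287, "tz": -0.04, "turn": 0, "fingers": 1},
    {"tx": -1, "ty": -0.287, "tz": -0.04, "turn": 0, "fingers": 1},
    {"tx": -1, "ty": -0.287, "tz": -0.04, "turn": 0, "fingers": 1},
    {"tx": -1, "ty": -0.287, "tz": -0.04, "turn": 0, "fingers": 1},
    {"tx": -1, "ty": -0.287, "tz": -0.04, "turn": 0, "fingers": 1},
    {"tx": -1, "ty": -0.287, "tz": -0.04, "turn": 0, "fingers": 1},
    {"tx": -1, "ty": -0.287, "tz": -0.04, "turn": 0, "fingers": 1},
    {"tx": -1, "ty": -0.287, "tz": -0.04, "turn": 0, "fingers": 1},
    {"tx": -1, "ty": -0.287, "tz": -0.04, "turn": 0, "fingers": 1},
  ],
)

```text
time_s: 6.25
tool_pos: [0.4268, -0.2037, 0.3621]
tool_rot: [-0.651, -3.026, 0.002]
force: [-0.2, -0.0, -0.1]
width: 0.0854
```

Request:
play_rows(
  targets=[
    {"tx": 0, "ty": 0, "tz": 0.95, "turn": -0.83, "fingers": 1},
    {"tx": 0, "ty": 0, "tz": 0.95, "turn": -0.83, "fingers": 1},
    {"tx": 0, "ty": 0, "tz": 0.95, "turn": -0.83, "fingers": 1},
    {"tx": 0, "ty": 0, "tz": 0.95, "turn": -0.83, "fingers": 1},
    {"tx": 0, "ty": 0, "tz": 0.95, "turn": -0.83, "fingers": 1},
    {"tx": 0, "ty": 0, "tz": 0.95, "turn": -0.83, "fingers": 1},
    {"tx": 0, "ty": 0, "tz": 0.95, "turn": -0.83, "fingers": 1},
    {"tx": 0, "ty": 0, "tz": 0.95, "turn": -0.83, "fingers": 1},
    {"tx": 0, "ty": 0, "tz": 0.95, "turn": -0.83, "fingers": 1},
  ],
)

```text
time_s: 7.38
tool_pos: [0.4164, -0.2014, 0.1479]
tool_rot: [0.356, -3.077, -0.021]
force: [-0.4, -0.6, 0.4]
width: 0.0854
```

```bash
cat >> h.py <<'E'
def go(x,y,z,yaw=None):
    "units of tool shifts to TCP x,y,z and turn to bring tool y to a world yaw (deg)"
    s=arm.get_state();T=R.from_rotvec(s["tool_rot"]).as_matrix();d=T.T@(np.array([x,y,z])-s["tool_pos"])/.025
    w=np.degrees(np.arctan2(T[1,1],T[0,1]));print("t",round(s["time_s"],2),"pos",s["tool_pos"].round(4),"yaw",w.round(1),"toolz",T[:,2].round(3),"q",s["q"].round(2),"w",round(s["width"],4),"F",s["force"].round(1))
    print("shift units",d.round(2),"turn",None if yaw is None else round(-(yaw-w)/5,2)); return T
E
python3 -c "
from h import *
go(.4265,-.204,.041,103)"
```

```text
t 7.38 pos [ 0.4164 -0.2014  0.1479] yaw 103.2 toolz [-0.046  0.008 -0.999] q [-0.66 -0.08  2.13 -0.02  1.13 -2.45] w 0.0854 F [-0.4 -0.6  0.4]
shift units [-0.55 -0.27  4.25] turn 0.04
```

Request:
play_rows(
  targets=[
    {"tx": -0.11, "ty": -0.05, "tz": 0.85, "turn": 0, "fingers": 1},
    {"tx": -0.11, "ty": -0.05, "tz": 0.85, "turn": 0, "fingers": 1},
    {"tx": -0.11, "ty": -0.05, "tz": 0.85, "turn": 0, "fingers": 1},
    {"tx": -0.11, "ty": -0.05, "tz": 0.85, "turn": 0, "fingers": 1},
    {"tx": -0.11, "ty": -0.06, "tz": 0.85, "turn": 0, "fingers": 1},
    {"tx": 0, "ty": 0, "tz": 0, "turn": 0, "fingers": -1},
    {"tx": 0, "ty": 0, "tz": 0, "turn": 0, "fingers": -1},
    {"tx": 0, "ty": 0, "tz": 0, "turn": 0, "fingers": -1},
    {"tx": 0, "ty": 0, "tz": 0, "turn": 0, "fingers": -1},
    {"tx": 0, "ty": 0, "tz": 0, "turn": 0, "fingers": -1},
  ],
)

```text
time_s: 8.62
tool_pos: [0.4264, -0.2049, 0.0427]
tool_rot: [0.351, -3.078, -0.019]
force: [-0.6, 0.5, 5.4]
width: 0.011
```

```bash
python3 -c "
from h import *
go(.4265,-.204,.041,75)"
```

```text
t 8.62 pos [ 0.4264 -0.2049  0.0427] yaw 103.0 toolz [-0.044  0.007 -0.999] q [-0.65  0.12  2.16 -0.03  0.9  -2.43] w 0.011 F [-0.6  0.5  5.4]
shift units [-0.02  0.03  0.07] turn 5.6
```

Request:
play_rows(
  targets=[
    {"tx": 0, "ty": 0, "tz": 0, "turn": 0, "fingers": -0.5},
    {"tx": 0, "ty": 0, "tz": -0.14, "turn": 0, "fingers": -0.5},
    {"tx": 0, "ty": 0, "tz": 0, "turn": 0, "fingers": -1},
    {"tx": 0, "ty": 0, "tz": 0, "turn": 0, "fingers": -1},
    {"tx": 0, "ty": 0, "tz": 0, "turn": 0, "fingers": -1},
    {"tx": 0, "ty": 0, "tz": -0.3, "turn": 0, "fingers": -1},
  ],
)

```text
time_s: 9.38
tool_pos: [0.4255, -0.204, 0.0518]
tool_rot: [0.35, -3.076, -0.024]
force: [0.4, 0.5, -1.3]
width: 0.0107
```

```bash
python3 -c "
from h import *
go(.4265,-.204,.041,75)"
```

```text
t 9.38 pos [ 0.4255 -0.204   0.0518] yaw 103.0 toolz [-0.047  0.01  -0.999] q [-0.65  0.1   2.16 -0.03  0.92 -2.43] w 0.0107 F [ 0.4  0.5 -1.3]
shift units [-0.06 -0.02  0.43] turn 5.6
```

Request:
play_rows(
  targets=[
    {"tx": 0, "ty": 0, "tz": -0.6, "turn": 0, "fingers": -1},
    {"tx": 0, "ty": 0, "tz": -0.6, "turn": 0.7, "fingers": -1},
    {"tx": 0, "ty": 0, "tz": -0.6, "turn": 0.7, "fingers": -1},
    {"tx": 0, "ty": 0, "tz": -0.6, "turn": 0.7, "fingers": -1},
    {"tx": 0, "ty": 0, "tz": -0.6, "turn": 0.7, "fingers": -1},
    {"tx": 0, "ty": 0, "tz": 0, "turn": 0.7, "fingers": -1},
    {"tx": 0, "ty": 0, "tz": 0, "turn": 0.7, "fingers": -1},
    {"tx": 0, "ty": 0, "tz": 0, "turn": 0.7, "fingers": -1},
    {"tx": 0, "ty": 0, "tz": 0, "turn": 0.7, "fingers": -1},
  ],
)

```text
time_s: 10.5
tool_pos: [0.4296, -0.2051, 0.128]
tool_rot: [-0.407, -3.069, -0.004]
force: [0.1, -0.5, -0.9]
width: 0.011
```

```bash
python3 -c "
from h import *
go(.6315,-.1848,.122,75)"
```

```text
t 10.5 pos [ 0.4296 -0.2051  0.128 ] yaw 74.9 toolz [-0.045  0.008 -0.999] q [-0.65 -0.02  2.12 -0.02  1.08 -1.94] w 0.011 F [ 0.1 -0.5 -0.9]
shift units [-7.59  2.89 -0.12] turn -0.02
```

Request:
play_rows(
  targets=[
    {"tx": -0.84, "ty": 0.32, "tz": 0, "turn": 0, "fingers": -1},
    {"tx": -0.84, "ty": 0.32, "tz": 0, "turn": 0, "fingers": -1},
    {"tx": -0.84, "ty": 0.32, "tz": 0, "turn": 0, "fingers": -1},
    {"tx": -0.84, "ty": 0.32, "tz": 0, "turn": 0, "fingers": -1},
    {"tx": -0.84, "ty": 0.32, "tz": 0, "turn": 0, "fingers": -1},
    {"tx": -0.84, "ty": 0.32, "tz": 0, "turn": 0, "fingers": -1},
    {"tx": -0.84, "ty": 0.32, "tz": 0, "turn": 0, "fingers": -1},
    {"tx": -0.84, "ty": 0.32, "tz": 0, "turn": 0, "fingers": -1},
    {"tx": -0.84, "ty": 0.32, "tz": 0, "turn": 0, "fingers": -1},
  ],
)

```text
time_s: 11.62
tool_pos: [0.6313, -0.1843, 0.1187]
tool_rot: [-0.404, -3.068, -0.004]
force: [0.2, -0.0, -1.2]
width: 0.0106
```

```bash
python3 - <<'E'
from h import *
go(.6315,-.1848,.092,75)
f=grab_frame("wrist");save(f,"w3");g=grab_frame("scene")
W=world(f);m=(W[...,0]>.5)&(W[...,0]<.8)&(W[...,1]<-.1)&(W[...,1]>-.3)
for a,b in((.05,.065),(.095,.115),(.115,.15)):
    P=W[m&(W[...,2]>a)&(W[...,2]<b)];print(a,b,len(P),P[:,:3].mean(0).round(4) if len(P) else '',cv2.minAreaRect((P[:,:2]*1000).astype(np.float32)) if len(P)>5 else '')
a=f["pixels"][...,::-1];b=g["pixels"][60:252,190:446,::-1]
cv2.imwrite("pics/c3.png",np.hstack([cv2.resize(a,(400,300)),cv2.resize(b,(400,300))]))
E
```

```text
t 11.62 pos [ 0.6313 -0.1843  0.1187] yaw 75.0 toolz [-0.046  0.009 -0.999] q [-0.43  0.38  1.67 -0.01  1.13 -1.74] w 0.0106 F [ 0.2 -0.  -1.2]
shift units [-0.06 -0.01  1.07] turn 0.0
0.05 0.065 0  
0.095 0.115 18344 [ 0.6104 -0.1797  0.1113] ((632.4700317382812, -185.56927490234375), (88.49604797363281, 112.12455749511719), 74.85966491699219)
0.115 0.15 3913 [ 0.6265 -0.1836  0.1384] ((631.9766845703125, -185.0634765625), (40.50970458984375, 37.005859375), 26.07252311706543)
```

View pics/c3.png

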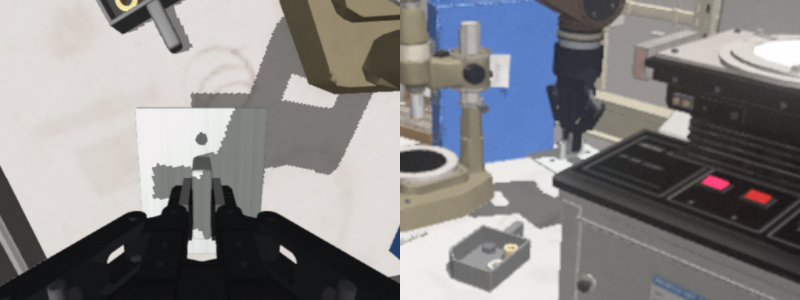

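Request:
play_rows(
  targets=[
    {"tx": -0.04, "ty": 0, "tz": 0.7, "turn": 0, "fingers": -1},
    {"tx": -0.04, "ty": 0, "tz": 0.7, "turn": 0, "fingers": -1},
    {"tx": 0, "ty": 0, "tz": 0.46, "turn": 0, "fingers": -1},
    {"tx": 0.08, "ty": 0, "tz": 0.25, "turn": 0, "fingers": -1},
    {"tx": 0.08, "ty": 0, "tz": 0.25, "turn": 0, "fingers": -1},
    {"tx": -0.01, "ty": 0, "tz": 0.22, "turn": 0, "fingers": -1},
  ],
)

```text
time_s: 12.48
tool_pos: [0.6244, -0.1833, 0.0567]
tool_rot: [-0.403, -3.064, -0.005]
force: [-11.3, 3.6, 14.3]
width: 0.0109
```

```bash
cat >> h.py <<'E'
def cov():
    f=grab_frame("wrist");W=world(f);E=np.array([.675,-.1965,0]);ux=np.array([.966,-.259,0]);uy=np.array([.259,.966,0])
    D=W-E;a=D@ux;b=D@uy;z=W[...,2]
    for lo,hi in((20,38),(-38,-20)):
        m=(b*1e3>lo)&(b*1e3<hi)&(a>-.14)&(a<.06)&(z>.006)&(z<.13)
        P=np.stack([a[m],z[m]],1).astype(np.float32)*1e3
        if len(P)<30: print("few",len(P));continue
        l=cv2.fitLine(P,cv2.DIST_HUBER,0,.1,.01).ravel();print("slope deg",np.degrees(np.arctan2(l[1],l[0])).round(1),"at",l[2:].round(1),"n",len(P),"ends",P[P[:,0].argmin()].round(),P[P[:,0].argmax()].round(),"zmax",P[:,1].max())
    return f
E
python3 -c "
from h import *
go(.6,-.1848,.092,75);f=cov()"
```

```text
t 12.47 pos [ 0.6244 -0.1833  0.0567] yaw 75.0 toolz [-0.051  0.01  -0.999] q [-0.44  0.45  1.71 -0.01  1.03 -1.74] w 0.0109 F [-11.3   3.6  14.3]
shift units [ 1.   -0.32 -1.36] turn 0.01
slope deg 73.5 at [-58.9  90.5] n 8412 ends [-99.  38.] [-30.  54.] zmax 129.96512
slope deg 73.5 at [-60.2  87.4] n 7595 ends [-99.  38.] [-30.  54.] zmax 129.97469
```

Request:
play_rows(
  targets=[
    {"tx": -0.01, "ty": 0, "tz": 0.2, "turn": 0, "fingers": -1},
    {"tx": -0.01, "ty": 0, "tz": 0.2, "turn": 0, "fingers": -1},
    {"tx": -0.01, "ty": 0, "tz": 0.15, "turn": 0, "fingers": -1},
  ],
)

```text
time_s: 12.9
tool_pos: [0.6238, -0.183, 0.0418]
tool_rot: [-0.402, -3.062, -0.006]
force: [-11.5, 1.8, 12.0]
width: 0.0108
```

```bash
sed -i 's/(a<.06)&(z>.006)&(z<.13)/(a<-.04)\&(z>.006)\&(z<.052)/' h.py
python3 -c "
from h import *
go(.6,-.1848,.092,75);f=cov();save(f,'w4')"
```

```text
t 12.9 pos [ 0.6238 -0.183   0.0418] yaw 75.0 toolz [-0.052  0.011 -0.999] q [-0.44  0.47  1.72 -0.01  1.01 -1.74] w 0.0108 F [-11.5   1.8  12. ]
shift units [ 1.01 -0.32 -1.96] turn 0.01
slope deg 30.1 at [-64.4  26.3] n 3013 ends [-90.  12.] [-40.  41.] zmax 42.28355
slope deg 30.1 at [-65.1  26.1] n 2917 ends [-90.  12.] [-40.  41.] zmax 41.57454
```

Request:
play_rows(
  targets=[
    {"tx": 0, "ty": 0, "tz": 0.14, "turn": 0, "fingers": -1},
    {"tx": 0, "ty": 0, "tz": 0.12, "turn": 0, "fingers": -1},
    {"tx": -0.12, "ty": 0, "tz": -0.02, "turn": 0, "fingers": -1},
    {"tx": -0.12, "ty": 0, "tz": -0.03, "turn": 0, "fingers": -1},
    {"tx": -0.12, "ty": 0, "tz": -0.04, "turn": 0, "fingers": -1},
  ],
)

```text
time_s: 13.58
tool_pos: [0.6243, -0.1832, 0.0363]
tool_rot: [-0.398, -3.038, -0.012]
force: [-36.2, 8.1, 26.3]
width: 0.0109
```

```bash
python3 -c "
from h import *
go(.6,-.1848,.092,75);f=cov();save(f,'w4')"
```

```text
t 13.57 pos [ 0.6243 -0.1832  0.0363] yaw 75.1 toolz [-0.076  0.018 -0.997] q [-0.43  0.49  1.7  -0.02  1.03 -1.74] w 0.0109 F [-36.2   8.1  26.3]
shift units [ 1.1  -0.32 -2.15] turn 0.02
slope deg 35.3 at [-59.7  21. ] n 2500 ends [-83.   6.] [-40.  34.] zmax 37.056534
slope deg 35.4 at [-60.5  20.7] n 2433 ends [-83.   6.] [-40.  34.] zmax 37.14282
```

Request:
play_rows(
  targets=[
    {"tx": 0.1, "ty": 0, "tz": 0.06, "turn": 0, "fingers": -1},
    {"tx": 0.1, "ty": 0, "tz": 0.06, "turn": 0, "fingers": -1},
    {"tx": 0, "ty": 0, "tz": 0, "turn": 0, "fingers": -1},
  ],
)

```text
time_s: 14.0
tool_pos: [0.6244, -0.1832, 0.0362]
tool_rot: [-0.4, -3.052, -0.008]
force: [-20.8, 5.6, 25.7]
width: 0.0106
```

```bash
python3 -c "
from h import *
go(.6,-.1848,.092,75);f=cov();save(f,'w4')"
```

```text
t 14.0 pos [ 0.6244 -0.1832  0.0362] yaw 75.1 toolz [-0.062  0.014 -0.998] q [-0.44  0.48  1.71 -0.02  1.02 -1.74] w 0.0106 F [-20.8   5.6  25.7]
shift units [ 1.07 -0.32 -2.17] turn 0.02
slope deg 35.5 at [-59.7  21. ] n 2505 ends [-83.   6.] [-40.  34.] zmax 36.44654
slope deg 35.6 at [-60.4  20.7] n 2454 ends [-82.   7.] [-40.  37.] zmax 36.792458
```

View pics/w4.png

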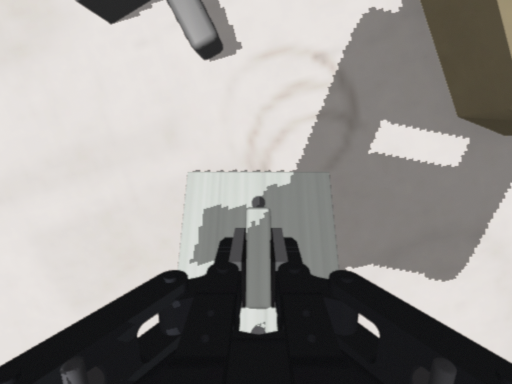

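Request:
play_rows(
  targets=[
    {"tx": 0, "ty": 0, "tz": 0, "turn": 0, "fingers": -0.5},
    {"tx": 0, "ty": 0, "tz": 0, "turn": 0, "fingers": -0.4},
    {"tx": 0, "ty": 0, "tz": 0, "turn": 0, "fingers": -0.4},
  ],
)

```text
time_s: 14.42
tool_pos: [0.6271, -0.1842, 0.0346]
tool_rot: [-0.402, -3.061, -0.005]
force: [-9.9, 2.5, 13.6]
width: 0.0251
```

```bash
python3 -c "
from h import *
go(.6,-.1848,.092,75);f=cov();save(f,'w5')"
```

```text
t 14.43 pos [ 0.6271 -0.1842  0.0346] yaw 75.0 toolz [-0.054  0.011 -0.999] q [-0.44  0.48  1.71 -0.02  1.   -1.74] w 0.0251 F [-9.9  2.5 13.6]
shift units [ 1.17 -0.31 -2.24] turn 0.01
slope deg 35.8 at [-66.5  15.9] n 2355 ends [-83.   6.] [-40.  36.] zmax 51.997704
slope deg 36.2 at [-62.5  19.1] n 2239 ends [-82.   7.] [-40.  34.] zmax 51.920322
```

Request:
play_rows(
  targets=[
    {"tx": 0.08, "ty": 0, "tz": -0.1, "turn": 0, "fingers": -0.4},
    {"tx": 0.08, "ty": 0, "tz": -0.1, "turn": 0, "fingers": -0.4},
    {"tx": 0.08, "ty": 0, "tz": -0.1, "turn": 0, "fingers": -0.4},
  ],
)

```text
time_s: 14.85
tool_pos: [0.624, -0.183, 0.0403]
tool_rot: [-0.404, -3.068, -0.004]
force: [0.5, -0.1, 0.1]
width: 0.0258
```

```bash
python3 -c "
from h import *
go(.6,-.1848,.092,75);f=cov();save(f,'w5')"
```

```text
t 14.85 pos [ 0.624  -0.183   0.0403] yaw 75.0 toolz [-0.046  0.009 -0.999] q [-0.44  0.46  1.72 -0.01  1.   -1.74] w 0.0258 F [ 0.5 -0.1  0.1]
shift units [ 1.   -0.32 -2.02] turn 0.0
slope deg 35.9 at [-62.5  19. ] n 2052 ends [-83.   7.] [-40.  35.] zmax 51.98455
slope deg 36.0 at [-63.4  18.6] n 1967 ends [-84.   7.] [-40.  37.] zmax 51.999947
```

Request:
play_rows(
  targets=[
    {"tx": 0, "ty": 0, "tz": 0, "turn": 0, "fingers": 1},
    {"tx": 0, "ty": 0, "tz": -0.2, "turn": 0, "fingers": 1},
    {"tx": 0, "ty": 0, "tz": -0.8, "turn": 0, "fingers": 1},
    {"tx": 0, "ty": 0, "tz": -1, "turn": 0, "fingers": 1},
    {"tx": 0, "ty": 0, "tz": -1, "turn": 0, "fingers": 1},
    {"tx": 0, "ty": 0, "tz": -1, "turn": 0, "fingers": 1},
    {"tx": 0.4, "ty": 0, "tz": -1, "turn": -0.8, "fingers": 1},
    {"tx": 0.8, "ty": 0, "tz": -1, "turn": -0.8, "fingers": 1},
    {"tx": 1, "ty": 0, "tz": -1, "turn": -0.8, "fingers": 1},
    {"tx": 1, "ty": 0, "tz": -1, "turn": -0.8, "fingers": 1},
  ],
)

```text
time_s: 16.15
tool_pos: [0.5539, -0.1739, 0.2467]
tool_rot: [0.031, -3.098, -0.013]
force: [0.9, 0.4, 0.0]
width: 0.0853
```

```bash
python3 - <<'E'
from h import *
go(.45,-.17,.36,103)
f=grab_frame("wrist");save(f,"w6")
W=world(f);E=np.array([.675,-.1965,0]);D=W-E;a=D@[.966,-.259,0]*1e3;b=D@[.259,.966,0]*1e3;z=W[...,2]*1e3
m=(abs(b)<42)&(abs(b)>12)&(a>-110)&(a<5)&(z>5)&(z<75);P=np.stack([a[m],z[m]],1).astype(np.float32)
l=cv2.fitLine(P,cv2.DIST_HUBER,0,.1,.01).ravel();print("cover slope",np.degrees(np.arctan2(l[1],l[0])),l[2:],len(P),P[:,0].min(),P[:,1].max())
# wrist feasibility at fin grasp
def wr(th,yaw,q1,q23):
    c=np.radians(13);t=np.radians(th);a=np.array([np.sin(t)*np.cos(c),np.sin(t)*np.sin(c),np.cos(t)])
    y0=np.array([-np.sin(c),np.cos(c),0]);z=-a;T=np.stack([np.cross(y0,z),y0,z],1);T=R.from_rotvec(a*np.radians(yaw)).as_matrix()@T
    M=R.from_euler("Y",-q23).as_matrix()@R.from_euler("Z",-q1).as_matrix()@T
    e=R.from_matrix(M).as_euler("ZYZ");e[2]=(e[2]-np.pi/2+np.pi)%(2*np.pi)-np.pi;return e.round(2)
s=arm.get_state();
for th in(0,20,27):
  for ph in(0,-60,-90,-110): print(th,ph,wr(th,ph,-.44,2.1),wr(th,ph,-.44,1.8))
E
```

```text
t 16.15 pos [ 0.5539 -0.1739  0.2467] yaw 91.2 toolz [-0.044  0.008 -0.999] q [-0.47  0.09  1.77 -0.01  1.32 -2.06] w 0.0853 F [0.9 0.4 0. ]
shift units [ 4.35  0.28 -4.34] turn -2.37
cover slope 35.74636 [-36.177113  37.835278] 3777 -84.25521 69.1951
0 0 [-0.    1.04 -2.24] [ 0.    1.34 -2.24]
0 -60 [ 0.    1.04 -1.19] [ 0.    1.34 -1.19]
0 -90 [ 0.    1.04 -0.67] [ 0.    1.34 -0.67]
0 -110 [ 0.    1.04 -0.32] [ 0.    1.34 -0.32]
20 0 [-0.22  1.33 -2.15] [-0.21  1.62 -2.22]
20 -60 [-0.22  1.33 -1.11] [-0.21  1.62 -1.17]
20 -90 [-0.22  1.33 -0.58] [-0.21  1.62 -0.65]
20 -110 [-0.22  1.33 -0.23] [-0.21  1.62 -0.3 ]
27 0 [-0.29  1.43 -2.14] [-0.29  1.72 -2.23]
27 -60 [-0.29  1.43 -1.09] [-0.29  1.72 -1.18]
27 -90 [-0.29  1.43 -0.57] [-0.29  1.72 -0.65]
27 -110 [-0.29  1.43 -0.22] [-0.29  1.72 -0.31]
```

Request:
play_rows(
  targets=[
    {"tx": 1, "ty": 0, "tz": -1, "turn": -0.6, "fingers": 1},
    {"tx": 1, "ty": 0, "tz": -1, "turn": -0.6, "fingers": 1},
    {"tx": 1, "ty": 0, "tz": -1, "turn": -0.6, "fingers": 1},
    {"tx": 1, "ty": 0, "tz": -1, "turn": -0.57, "fingers": 1},
    {"tx": 0.52, "ty": 0.99, "tz": -0.05, "turn": 0, "fingers": 1},
    {"tx": 0.52, "ty": 0.99, "tz": -0.05, "turn": 0, "fingers": 1},
    {"tx": 0.52, "ty": 0.99, "tz": -0.05, "turn": 0, "fingers": 1},
    {"tx": 0.52, "ty": 0.99, "tz": -0.05, "turn": 0, "fingers": 1},
    {"tx": 0.52, "ty": 0.99, "tz": -0.05, "turn": 0, "fingers": 1},
    {"tx": 0.52, "ty": 0.99, "tz": -0.05, "turn": 0, "fingers": 1},
  ],
)

```text
time_s: 17.45
tool_pos: [0.3505, -0.0565, 0.3632]
tool_rot: [0.346, -3.079, -0.02]
force: [1.1, 0.4, 0.0]
width: 0.0855
```

Request:
play_rows(
  targets=[
    {"tx": 0.52, "ty": 0.99, "tz": -0.05, "turn": 0, "fingers": 1},
    {"tx": 0.52, "ty": 0.99, "tz": -0.05, "turn": 0, "fingers": 1},
    {"tx": 0.52, "ty": 0.99, "tz": -0.05, "turn": 0, "fingers": 1},
    {"tx": 0.52, "ty": 0.99, "tz": -0.05, "turn": 0, "fingers": 1},
    {"tx": 0.52, "ty": 0.99, "tz": -0.05, "turn": 0, "fingers": 1},
    {"tx": 0.52, "ty": 0.99, "tz": -0.05, "turn": 0, "fingers": 1},
    {"tx": 0.52, "ty": 0.99, "tz": -0.05, "turn": 0, "fingers": 1},
    {"tx": 0.52, "ty": 0.99, "tz": -0.05, "turn": 0, "fingers": 1},
    {"tx": 1, "ty": 0, "tz": 0, "turn": 0, "fingers": 1},
  ],
)

```text
time_s: 18.58
tool_pos: [0.1947, 0.115, 0.3852]
tool_rot: [0.351, -3.068, -0.015]
force: [4.8, 2.6, 3.4]
width: 0.0854
```

```bash
python3 -c "
from h import *
go(.18,.145,.37,103)"
```

```text
t 18.57 pos [0.1947 0.115  0.3852] yaw 103.0 toolz [-0.054  0.004 -0.999] q [ 0.06 -0.9   2.23  0.01  1.87 -1.73] w 0.0854 F [4.8 2.6 3.4]
shift units [0.27 1.29 0.64] turn 0.0
```

Request:
play_rows(
  targets=[
    {"tx": 1, "ty": 0, "tz": 0.3, "turn": 0, "fingers": 1},
    {"tx": 1, "ty": 0, "tz": 0.3, "turn": 0, "fingers": 1},
    {"tx": 1, "ty": 0, "tz": 0.3, "turn": 0, "fingers": 1},
    {"tx": 1, "ty": 0, "tz": 0.3, "turn": 0, "fingers": 1},
    {"tx": 1, "ty": 0, "tz": 0.3, "turn": 0, "fingers": 1},
    {"tx": 1, "ty": 0, "tz": 0.3, "turn": 0, "fingers": 1},
  ],
)

```text
time_s: 19.32
tool_pos: [0.1455, 0.1534, 0.3736]
tool_rot: [0.339, -3.0, 0.045]
force: [0.4, 0.2, -0.1]
width: 0.0851
```

```bash
python3 -c "
from h import *
go(.18,.145,.37,103)"
```

```text
t 19.32 pos [0.1455 0.1534 0.3736] yaw 102.9 toolz [-0.118 -0.043 -0.992] q [ 0.32 -0.9   2.25 -0.    1.91 -1.48] w 0.0851 F [ 0.4  0.2 -0.1]
shift units [-1.28 -0.63 -0.  ] turn -0.01
```

Request:
play_rows(
  targets=[
    {"tx": 1, "ty": -0.4, "tz": 0.2, "turn": 0, "fingers": 1},
    {"tx": 1, "ty": -0.4, "tz": 0.2, "turn": 0, "fingers": 1},
    {"tx": 1, "ty": -0.4, "tz": 0.2, "turn": 0, "fingers": 1},
    {"tx": 1, "ty": -0.4, "tz": 0.2, "turn": 0, "fingers": 1},
    {"tx": 1, "ty": -0.4, "tz": 0.2, "turn": 0, "fingers": 1},
    {"tx": 1, "ty": -0.4, "tz": 0.2, "turn": 0, "fingers": 1},
    {"tx": 1, "ty": -0.4, "tz": 0.2, "turn": 0, "fingers": 1},
    {"tx": 1, "ty": -0.4, "tz": 0.2, "turn": 0, "fingers": 1},
  ],
)

```text
time_s: 20.32
tool_pos: [0.0808, 0.1653, 0.4057]
tool_rot: [0.337, -2.917, 0.158]
force: [-0.5, 0.0, -0.3]
width: 0.0852
```

```bash
python3 -c "
from h import *
go(.18,.145,.37,103)"
```

```text
t 20.32 pos [0.0808 0.1653 0.4057] yaw 103.7 toolz [-0.186 -0.128 -0.974] q [ 0.55 -0.9   2.2  -0.01  2.07 -1.25] w 0.0852 F [-0.5  0.  -0.3]
shift units [-3.91 -1.6   0.76] turn 0.14
```

Request:
play_rows(
  targets=[
    {"tx": -0.5, "ty": -1, "tz": 0.1, "turn": 0, "fingers": 1},
    {"tx": -0.5, "ty": -1, "tz": 0.1, "turn": 0, "fingers": 1},
    {"tx": -0.5, "ty": -1, "tz": 0.1, "turn": 0, "fingers": 1},
    {"tx": -0.5, "ty": -1, "tz": 0.1, "turn": 0, "fingers": 1},
    {"tx": 1, "ty": -0.8, "tz": 0.1, "turn": 0, "fingers": 1},
    {"tx": 1, "ty": -0.8, "tz": 0.1, "turn": 0, "fingers": 1},
    {"tx": 1, "ty": -0.8, "tz": 0.1, "turn": 0, "fingers": 1},
  ],
)

```text
time_s: 21.2
tool_pos: [0.1619, 0.0373, 0.4271]
tool_rot: [0.331, -2.872, 0.177]
force: [0.2, -0.5, 1.0]
width: 0.0859
```

```bash
python3 -c "
from h import *
go(.18,.145,.37,103)"
```

```text
t 21.2 pos [0.1619 0.0373 0.4271] yaw 103.8 toolz [-0.227 -0.147 -0.963] q [-0.13 -0.9   2.17 -0.2   2.07 -2.01] w 0.0859 F [ 0.2 -0.5  1. ]
shift units [-2.16  4.2   1.4 ] turn 0.17
```

Request:
play_rows(
  targets=[
    {"tx": 1, "ty": -0.1, "tz": 0.1, "turn": 0, "fingers": 1},
    {"tx": 1, "ty": -0.1, "tz": 0.1, "turn": 0, "fingers": 1},
    {"tx": 1, "ty": -0.1, "tz": 0.1, "turn": 0, "fingers": 1},
    {"tx": 1, "ty": -0.1, "tz": 0.1, "turn": 0, "fingers": 1},
    {"tx": 1, "ty": -0.1, "tz": 0.1, "turn": 0, "fingers": 1},
  ],
)

```text
time_s: 21.82
tool_pos: [0.1362, 0.0291, 0.4797]
tool_rot: [0.322, -2.819, 0.188]
force: [-0.8, 1.1, -0.2]
width: 0.0856
```

```bash
python3 -c "
from h import *
go(.18,.145,.37,103)"
```

```text
t 21.82 pos [0.1362 0.0291 0.4797] yaw 103.9 toolz [-0.277 -0.162 -0.947] q [-0.16 -0.9   2.08 -0.25  2.2  -2.08] w 0.0856 F [-0.8  1.1 -0.2]
shift units [-3.9   4.48  2.92] turn 0.18
```

Request:
play_rows(
  targets=[
    {"tx": 1, "ty": -0.5, "tz": 0.4, "turn": 0, "fingers": 1},
    {"tx": 1, "ty": -0.5, "tz": 0.4, "turn": 0, "fingers": 1},
    {"tx": 1, "ty": -0.5, "tz": 0.4, "turn": 0, "fingers": 1},
    {"tx": 1, "ty": -0.3, "tz": 0.4, "turn": 0, "fingers": 1},
    {"tx": 1, "ty": -0.3, "tz": 0.4, "turn": 0, "fingers": 1},
    {"tx": 1, "ty": -0.3, "tz": 0.4, "turn": 0, "fingers": 1},
    {"tx": 1, "ty": -0.3, "tz": 0.4, "turn": 0, "fingers": 1},
    {"tx": 1, "ty": -0.3, "tz": 0.4, "turn": 0, "fingers": 1},
  ],
)

```text
time_s: 22.82
tool_pos: [0.1011, -0.0885, 0.5405]
tool_rot: [0.302, -2.74, 0.165]
force: [-0.6, 0.5, -0.5]
width: 0.0853
```

```bash
python3 -c "
from h import *
go(.18,.145,.37,103)"
```

```text
t 22.82 pos [ 0.1011 -0.0885  0.5405] yaw 103.4 toolz [-0.356 -0.155 -0.922] q [-0.8  -0.9   1.97 -0.45  2.16 -2.82] w 0.0853 F [-0.6  0.5 -0.5]
shift units [-7.2   8.83  3.72] turn 0.08
```

Request:
play_rows(
  targets=[
    {"tx": 0.6, "ty": 1, "tz": 0.6, "turn": 0, "fingers": 1},
    {"tx": 1, "ty": 0.8, "tz": 0.6, "turn": 0, "fingers": 1},
    {"tx": 1, "ty": 0.5, "tz": 0.6, "turn": 0, "fingers": 1},
    {"tx": 1, "ty": 0.3, "tz": 0.6, "turn": 0, "fingers": 1},
    {"tx": 1, "ty": 0.3, "tz": 0.6, "turn": 0, "fingers": 1},
    {"tx": 1, "ty": 0.3, "tz": 0.6, "turn": 0, "fingers": 1},
  ],
)

```text
time_s: 23.58
tool_pos: [0.0766, -0.0635, 0.5736]
tool_rot: [0.273, -2.676, 0.126]
force: [-0.9, -0.2, 0.6]
width: 0.0855
```

```bash
python3 -c "
from h import *
T=go(.55,-.17,.15,103)
f=grab_frame('top');W=world(f);z=W[...,2]
r=np.zeros(z.shape,bool);r[165:255,235:325]=1
m=cv2.morphologyEx((r&(z>.026)&(z<.045)).astype(np.uint8),cv2.MORPH_OPEN,np.ones((2,2)))
P=W[m>0];print(len(P),P.mean(0));m=r&(z>.026)&(z<.045)&(W[...,0]>.491)&(W[...,0]<.53);P=W[m];print('fin',len(P),P.mean(0),P.min(0),P.max(0))
"
```

```text
t 23.57 pos [ 0.0766 -0.0635  0.5736] yaw 102.2 toolz [-0.422 -0.132 -0.897] q [-0.75 -0.9   1.92 -0.53  2.28 -2.84] w 0.0855 F [-0.9 -0.2  0.6]
shift units [-23.42  -7.42   7.78] turn -0.15
204 [ 0.45661016 -0.20152821  0.02757074]
fin 55 [ 0.50656204 -0.18313323  0.03309509] [ 0.49173185 -0.19380971  0.02707294] [ 0.52206253 -0.17390508  0.03844614]
```

```bash
python3 -c "
from h import *
T=go(.541,-.175,.102,103)"
```

```text
t 23.62 pos [ 0.0763 -0.0631  0.5742] yaw 102.3 toolz [-0.421 -0.133 -0.897] q [-0.74 -0.9   1.92 -0.53  2.28 -2.84] w 0.0855 F [-0.1  1.1  0.8]
shift units [-23.92  -7.47   9.71] turn -0.15
```

Request:
play_rows(
  targets=[
    {"tx": -1, "ty": -0.31, "tz": 0.4, "turn": 0, "fingers": 1},
    {"tx": -1, "ty": -0.31, "tz": 0.4, "turn": 0, "fingers": 1},
    {"tx": -1, "ty": -0.31, "tz": 0.4, "turn": 0, "fingers": 1},
    {"tx": -1, "ty": -0.31, "tz": 0.4, "turn": 0, "fingers": 1},
    {"tx": -1, "ty": -0.31, "tz": 0.4, "turn": 0, "fingers": 1},
    {"tx": -1, "ty": -0.31, "tz": 0.4, "turn": 0, "fingers": 1},
    {"tx": -1, "ty": -0.31, "tz": 0.4, "turn": 0, "fingers": 1},
    {"tx": -1, "ty": -0.31, "tz": 0.4, "turn": 0, "fingers": 1},
    {"tx": -1, "ty": -0.31, "tz": 0.4, "turn": 0, "fingers": 1},
    {"tx": -1, "ty": -0.31, "tz": 0.4, "turn": 0, "fingers": 1},
  ],
)

```text
time_s: 24.88
tool_pos: [0.2723, -0.1094, 0.3763]
tool_rot: [0.276, -2.676, 0.126]
force: [0.1, -0.6, 0.4]
width: 0.0854
```

Request:
play_rows(
  targets=[
    {"tx": -1, "ty": -0.31, "tz": 0.4, "turn": 0, "fingers": 1},
    {"tx": -1, "ty": -0.31, "tz": 0.4, "turn": 0, "fingers": 1},
    {"tx": -1, "ty": -0.31, "tz": 0.4, "turn": 0, "fingers": 1},
    {"tx": -1, "ty": -0.31, "tz": 0.4, "turn": 0, "fingers": 1},
    {"tx": -1, "ty": -0.31, "tz": 0.4, "turn": 0, "fingers": 1},
    {"tx": -1, "ty": -0.31, "tz": 0.4, "turn": 0, "fingers": 1},
    {"tx": -1, "ty": -0.31, "tz": 0.4, "turn": 0, "fingers": 1},
    {"tx": -1, "ty": -0.31, "tz": 0.4, "turn": 0, "fingers": 1},
  ],
)

```text
time_s: 25.88
tool_pos: [0.4282, -0.146, 0.2192]
tool_rot: [0.276, -2.676, 0.126]
force: [-0.4, -0.1, 0.5]
width: 0.0853
```

```bash
python3 -c "
from h import *
T=go(.541,-.175,.102,103)"
```

```text
t 25.88 pos [ 0.4282 -0.146   0.2192] yaw 102.4 toolz [-0.422 -0.133 -0.897] q [-0.39  0.04  1.93 -0.29  1.54 -2.11] w 0.0853 F [-0.4 -0.1  0.5]
shift units [-5.84 -1.89  2.45] turn -0.13
```

6 rows, then the final approach; check before it.

Request:
play_rows(
  targets=[
    {"tx": -0.97, "ty": -0.31, "tz": 0.41, "turn": -0.03, "fingers": 1},
    {"tx": -0.97, "ty": -0.31, "tz": 0.41, "turn": -0.02, "fingers": 1},
    {"tx": -0.97, "ty": -0.31, "tz": 0.41, "turn": -0.02, "fingers": 1},
    {"tx": -0.97, "ty": -0.31, "tz": 0.41, "turn": -0.02, "fingers": 1},
    {"tx": -0.97, "ty": -0.31, "tz": 0.41, "turn": -0.02, "fingers": 1},
    {"tx": -0.97, "ty": -0.31, "tz": 0.41, "turn": -0.02, "fingers": 1},
  ],
)

```text
time_s: 26.62
tool_pos: [0.5404, -0.1737, 0.1018]
tool_rot: [0.291, -2.674, 0.122]
force: [-0.7, 0.1, 0.9]
width: 0.0858
```

```bash
python3 -c "
from h import *
T=go(.499,-.188,.012,103)
f=grab_frame('wrist');save(f,'w7')"
```

```text
t 26.62 pos [ 0.5404 -0.1737  0.1018] yaw 102.9 toolz [-0.422 -0.133 -0.897] q [-0.37  0.41  1.71 -0.28  1.39 -2.05] w 0.0858 F [-0.7  0.1  0.9]
shift units [-0.02 -0.05  4.  ] turn -0.01
```

View pics/w7.png

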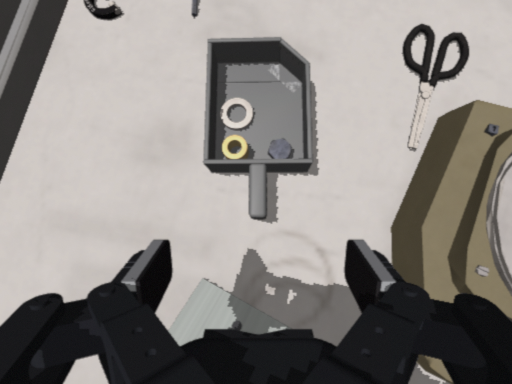

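Request:
play_rows(
  targets=[
    {"tx": 0, "ty": -0.01, "tz": 0.8, "turn": 0, "fingers": 1},
    {"tx": 0, "ty": -0.01, "tz": 0.8, "turn": 0, "fingers": 1},
    {"tx": 0, "ty": -0.01, "tz": 0.8, "turn": 0, "fingers": 1},
    {"tx": 0, "ty": -0.01, "tz": 0.8, "turn": 0, "fingers": 1},
    {"tx": 0, "ty": -0.01, "tz": 0.78, "turn": 0, "fingers": 1},
    {"tx": 0, "ty": 0, "tz": 0, "turn": 0, "fingers": -1},
    {"tx": 0, "ty": 0, "tz": 0, "turn": 0, "fingers": -1},
    {"tx": 0, "ty": 0, "tz": 0, "turn": 0, "fingers": -1},
    {"tx": 0, "ty": 0, "tz": 0, "turn": 0, "fingers": -1},
    {"tx": 0, "ty": 0, "tz": 0, "turn": 0, "fingers": -1},
  ],
)

```text
time_s: 27.92
tool_pos: [0.4988, -0.1883, 0.0151]
tool_rot: [0.288, -2.676, 0.122]
force: [0.9, 1.8, 6.1]
width: 0.0127
```

```bash
python3 -c "
from h import *
T=go(.499,-.188,.012,103);print((T.T@[-.1,0,.17]/.025).round(2),(T.T@[0,0,.1]/.025).round(2))"
```

```text
t 27.93 pos [ 0.4988 -0.1883  0.0151] yaw 102.8 toolz [-0.421 -0.132 -0.898] q [-0.41  0.47  1.83 -0.31  1.21 -2.03] w 0.0127 F [0.9 1.8 6.1]
shift units [-0.06  0.01  0.11] turn -0.04
[ 6.51  0.62 -4.42] [ 1.76 -0.16 -3.59]
```

Request:
play_rows(
  targets=[
    {"tx": 0.2, "ty": -0.02, "tz": -0.4, "turn": 0, "fingers": -1},
    {"tx": 0.4, "ty": -0.04, "tz": -0.8, "turn": 0, "fingers": -1},
    {"tx": 0.4, "ty": -0.04, "tz": -0.8, "turn": 0, "fingers": -1},
    {"tx": 0.4, "ty": -0.04, "tz": -0.8, "turn": 0, "fingers": -1},
    {"tx": 0.4, "ty": -0.04, "tz": -0.8, "turn": 0, "fingers": -1},
  ],
)

```text
time_s: 28.55
tool_pos: [0.4976, -0.1893, 0.1165]
tool_rot: [0.289, -2.676, 0.123]
force: [-0.3, -0.1, -2.4]
width: 0.0129
```

```bash
cat >> h.py <<'E'
def tray():
    f=grab_frame("wrist");s=arm.get_state();T=R.from_rotvec(s["tool_rot"]).as_matrix()
    W=world(f);z=W[...,2];d=np.linalg.norm(W-s["tool_pos"],axis=-1)
    hsv=cv2.cvtColor(f["pixels"],cv2.COLOR_RGB2HSV)
    return f,W,hsv,T,s
E
python3 - <<'E'
from h import *
go(.5,-.18,.1,103)
f=grab_frame("wrist");save(f,"w8")
E
```

```text
t 28.55 pos [ 0.4976 -0.1893  0.1165] yaw 102.8 toolz [-0.42  -0.133 -0.898] q [-0.42  0.32  1.81 -0.3   1.37 -2.09] w 0.0129 F [-0.3 -0.1 -2.4]
shift units [-0.44  0.37  0.5 ] turn -0.03
```

View pics/w8.png

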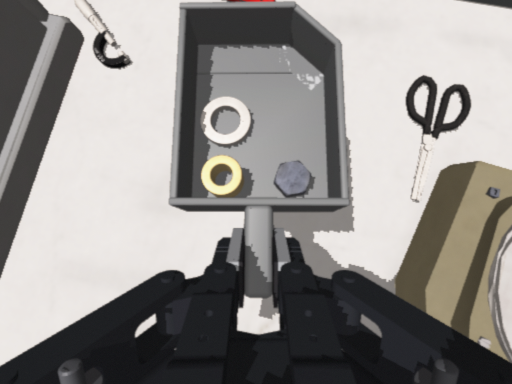

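Request:
play_rows(
  targets=[
    {"tx": 0.85, "ty": -0.43, "tz": -0.3, "turn": 0, "fingers": -1},
    {"tx": 0.85, "ty": -0.43, "tz": -0.3, "turn": 0, "fingers": -1},
    {"tx": 0.85, "ty": -0.43, "tz": -0.3, "turn": 0, "fingers": -1},
    {"tx": 0.85, "ty": -0.43, "tz": -0.3, "turn": 0, "fingers": -1},
    {"tx": 0.85, "ty": -0.43, "tz": -0.3, "turn": 0, "fingers": -1},
    {"tx": 0.85, "ty": -0.43, "tz": -0.3, "turn": 0, "fingers": -1},
    {"tx": 0, "ty": 0, "tz": 0, "turn": 0.9, "fingers": -1},
    {"tx": 0, "ty": 0, "tz": 0, "turn": 0.9, "fingers": -1},
    {"tx": 0, "ty": 0, "tz": 0, "turn": 0.9, "fingers": -1},
    {"tx": 0, "ty": 0, "tz": 0, "turn": 0.9, "fingers": -1},
  ],
)

```text
time_s: 29.85
tool_pos: [0.4181, -0.2699, 0.214]
tool_rot: [-0.138, -2.701, 0.219]
force: [0.7, -0.3, -2.0]
width: 0.0129
```

Request:
play_rows(
  targets=[
    {"tx": 0, "ty": 0, "tz": 0, "turn": 1, "fingers": -1},
    {"tx": 0, "ty": 0, "tz": 0, "turn": 1, "fingers": -1},
    {"tx": 0, "ty": 0, "tz": 0, "turn": 1, "fingers": -1},
    {"tx": 0, "ty": 0, "tz": 0, "turn": 1, "fingers": -1},
    {"tx": 0, "ty": 0, "tz": 0, "turn": 1, "fingers": -1},
    {"tx": 0, "ty": 0, "tz": 0, "turn": 1, "fingers": -1},
    {"tx": 0, "ty": 0, "tz": 0, "turn": 1, "fingers": -1},
    {"tx": 0, "ty": 0, "tz": 0, "turn": 1, "fingers": -1},
    {"tx": 0, "ty": 0, "tz": 0, "turn": 1, "fingers": -1},
    {"tx": 0, "ty": 0, "tz": 0, "turn": 1, "fingers": -1},
  ],
)

```text
time_s: 31.1
tool_pos: [0.4181, -0.27, 0.2141]
tool_rot: [-1.304, -2.459, 0.462]
force: [0.1, 0.6, -2.7]
width: 0.0128
```

Request:
play_rows(
  targets=[
    {"tx": 0, "ty": 0, "tz": 0, "turn": 1, "fingers": -1},
    {"tx": 0, "ty": 0, "tz": 0, "turn": 1, "fingers": -1},
    {"tx": 0, "ty": 0, "tz": 0, "turn": 1, "fingers": -1},
    {"tx": 0, "ty": 0, "tz": 0, "turn": 1, "fingers": -1},
    {"tx": 0, "ty": 0, "tz": 0, "turn": 1, "fingers": -1},
    {"tx": 0, "ty": 0, "tz": 0, "turn": 1, "fingers": -1},
    {"tx": 0, "ty": 0, "tz": 0, "turn": 0, "fingers": -1},
    {"tx": 0, "ty": 0, "tz": 0, "turn": 0, "fingers": -1},
  ],
)

```text
time_s: 32.1
tool_pos: [0.4184, -0.2697, 0.2138]
tool_rot: [-1.942, -2.097, 0.578]
force: [0.1, 0.5, -2.3]
width: 0.0129
```

```bash
python3 - <<'E'
from h import *
T=go(.42,-.27,.2)
th=np.radians(26.2)
# tray axes in tool frame as gripped (tool yaw 103): tray z vertical then
s=arm.get_state()
T0=R.from_rotvec([.289,-2.676,.123]).as_matrix();c=np.radians(12.9);B=np.array([[np.cos(c),-np.sin(c),0],[np.sin(c),np.cos(c),0],[0,0,1]])
N=T@T0.T@B;print("tray axes up-components deg",np.degrees(np.arcsin(N[2,:2])).round(1),"tilt",np.degrees(np.arccos(N[2,2])).round(1))
f=grab_frame("wrist");save(f,"w9")
E
```

```text
t 32.1 pos [ 0.4184 -0.2697  0.2138] yaw 2.9 toolz [-0.421 -0.133 -0.897] q [-0.6   0.11  1.87 -0.36  1.47 -0.59] w 0.0129 F [ 0.1  0.5 -2.3]
shift units [0.04 0.3  0.47] turn None
tray axes up-components deg [ 28.9 -23.6] tilt 38.9
```

View pics/w9.png

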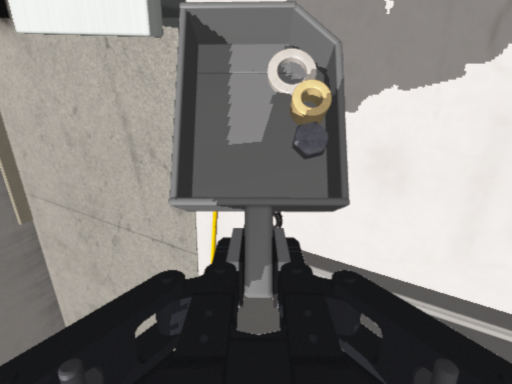

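```bash
cat >> h.py <<'E'
def parts():
    f=grab_frame("wrist");s=arm.get_state();T=R.from_rotvec(s["tool_rot"]).as_matrix()
    T0=R.from_rotvec([.289,-2.676,.123]).as_matrix();p0=np.array([.4988,-.1883,.0151]);c=np.radians(13)
    B=R.from_euler("Z",c).as_matrix();W=world(f)
    L=((W-s["tool_pos"])@T@T0.T+p0-np.array([.4265,-.204,0]))@B   # points in tray frame
    print("t",s["time_s"],"up deg",np.degrees(np.arcsin((T@T0.T@B)[2,:2])).round(1),"corner z",(s["tool_pos"]+T@T0.T@(B@[-.041,.029,.003]+[.4265,-.204,0]-p0))[2].round(3))
    m=(abs(L[...,0])<.051)&(abs(L[...,1])<.039)&(L[...,2]>.0055)&(L[...,2]<.03)&(L[...,0]-L[...,1]>-.062)
    fl=(abs(L[...,0])<.045)&(abs(L[...,1])<.03)&(abs(L[...,2])<.0055);print("floor z",np.median(L[fl][:,2]))
    hsv=cv2.cvtColor(f["pixels"],cv2.COLOR_RGB2HSV);S,V=hsv[...,1],hsv[...,2]
    for n,k,h in(("bushing",m&(S>90)&(hsv[...,0]>15)&(hsv[...,0]<35),.012),("ring",m&(S<70)&(V>130),.006),("nut",m&(V<75)&(L[...,2]>.009)&(L[...,2]<.018),.008)):
        P=L[k]
        if len(P)<5: print(n,"none");continue
        q=np.median(P,0);q=(P.min(0)+P.max(0))/2 if n=="ring" else q;q[2]=h;print(n,len(P),(q*1e3).round(),"dist mm",(np.linalg.norm(q-[-.041,.029,.003])*1e3).round(1))
    return f
E
python3 -c "
from h import *
parts()"
```

```text
t 32.2 up deg [ 28.9 -23.6] corner z 0.137
floor z 0.0031230944964530704
bushing 1100 [-4. 29. 12.] dist mm 38.5
ring 836 [-13.  20.   6.] dist mm 30.0
nut 144 [22. 26.  8.] dist mm 62.9
```

Request:
play_rows(
  targets=[
    {"tx": 0.6, "ty": 0.3, "tz": 0, "turn": 1, "fingers": -1},
    {"tx": -0.6, "ty": -0.3, "tz": 0, "turn": 1, "fingers": -1},
    {"tx": 0.6, "ty": -0.3, "tz": 0, "turn": 1, "fingers": -1},
    {"tx": -0.6, "ty": 0.3, "tz": 0, "turn": 1, "fingers": -1},
    {"tx": 0.7, "ty": 0.3, "tz": 0, "turn": 0, "fingers": -1},
    {"tx": -0.7, "ty": -0.3, "tz": 0, "turn": 0, "fingers": -1},
    {"tx": 0.7, "ty": -0.3, "tz": 0, "turn": 0, "fingers": -1},
    {"tx": -0.7, "ty": 0.3, "tz": 0, "turn": 0, "fingers": -1},
    {"tx": 0, "ty": 0, "tz": 0, "turn": 0, "fingers": -1},
    {"tx": 0, "ty": 0, "tz": 0, "turn": 0, "fingers": -1},
  ],
)

```text
time_s: 33.45
tool_pos: [0.4161, -0.2691, 0.2145]
tool_rot: [-2.326, -1.763, 0.639]
force: [-0.5, -0.7, -2.3]
width: 0.0124
```

```bash
python3 -c "
from h import *
f=parts();save(f,'w10');go(.42,-.27,.2)"
```

```text
t 33.5 up deg [ 37.6 -20.1] corner z 0.125
floor z 0.003211000851003983
bushing 1181 [-19.  28.  12.] dist mm 23.8
ring 876 [-37.   8.   6.] dist mm 21.3
nut 171 [ 4. 25.  8.] dist mm 45.3
t 33.5 pos [ 0.4161 -0.269   0.2145] yaw -18.6 toolz [-0.421 -0.132 -0.897] q [-0.6   0.1   1.87 -0.36  1.47 -0.24] w 0.0132 F [-0.6  0.4 -2.9]
shift units [0.14 0.36 0.46] turn None
```

Request:
play_rows(
  targets=[
    {"tx": 0, "ty": 0, "tz": 0, "turn": 0, "fingers": -1},
    {"tx": 0, "ty": 0, "tz": 0, "turn": 0, "fingers": -1},
    {"tx": 0, "ty": 0, "tz": 0, "turn": 0, "fingers": -1},
    {"tx": 0, "ty": 0, "tz": 0, "turn": 0, "fingers": -1},
    {"tx": 0, "ty": 0, "tz": 0, "turn": 0, "fingers": -1},
    {"tx": 0, "ty": 0, "tz": 0, "turn": 0, "fingers": -1},
  ],
)

```text
time_s: 34.25
tool_pos: [0.4162, -0.2692, 0.2146]
tool_rot: [-2.326, -1.764, 0.64]
force: [0.3, -0.8, -2.8]
width: 0.0127
```

```bash
python3 - <<'E'
from h import *
f=parts();s=arm.get_state();print(np.abs(s["dq"]).max(),s["width"])
g=grab_frame("scene");W=world(g);E=np.array([.675,-.1965,0]);D=W-E;a=D@[.966,-.259,0]*1e3;b=D@[.259,.966,0]*1e3;z=W[...,2]*1e3
m=(abs(b)<60)&(a>-120)&(a<20)&(z>8)&(z<90);P=np.stack([a[m],b[m],z[m]],1);print(len(P),P.min(0) if len(P) else '',P.max(0) if len(P) else '')
cv2.imwrite("pics/c11.png",np.hstack([cv2.resize(f["pixels"][...,::-1],(400,300)),cv2.resize(g["pixels"][100:292,130:386,::-1],(400,300))]))
E
```

```text
t 34.3 up deg [ 37.6 -20.1] corner z 0.126
floor z 0.003198857293508125
bushing 1177 [-19.  28.  12.] dist mm 23.7
ring 872 [-36.   9.   6.] dist mm 21.2
nut 167 [ 4. 26.  8.] dist mm 45.3
0.0025412157067611525 0.012929569053276892
200 [-81.63385324 -29.07495039   8.03161826] [-37.34115909  44.49129909  52.27977105]
```

View pics/c11.png

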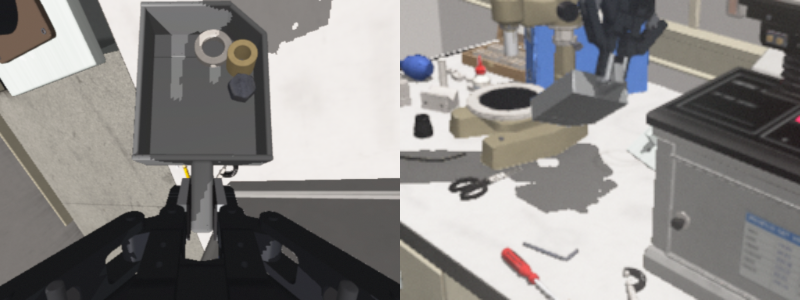

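```bash
python3 -c "
from bench import arm
print(arm.job_done())"
```

```text
the job is handed in; nothing more can be done
None
```

I handed the job in at about 34 s of the 48 s allowed. The cover is leaning on the angle plate, and the arm is holding the tray up, tilted, with all three parts in the cut-off corner. No verdict is given, so the figures below are my own last measurements.

**How it was done**
- **Cover:** I gripped it by its bar and pressed it over the plate's top edge until it pivoted in the grip, then let go. It leaned at 35.7° with no force on the fingers.
- **Tilting the tool:** The moves give no direct way to tilt the tool. I pushed it against the inner reach limit, where the arm gives up orientation, until it leaned about 26°.
- **Tray:** I gripped the tongue handle with the tool leaning, lifted it clear, and turned about 120° about the tool's axis so the cut-off corner pointed down. The nut first stopped about 63 mm from the corner point, so I turned the tray a further 20° and shook it briefly.

**Last checks**

| Check | Measured | Needed |
|---|---|---|
| Tray +x end up | 37.6° | 7° or more |
| Tray +y side down | 20.1° | 7° or more |
| Corner height above bench | 126 mm | over 20 mm |
| Ring to corner | about 21 mm | under 60 mm |
| Bushing to corner | about 24 mm | under 60 mm |
| Nut to corner | about 45 mm | under 60 mm |

- **Stillness:** the arm was still, and the parts had not moved over the 0.8 s before I handed in.
- **Tilt across the tray:** 20.1° is below the suggested 25–35°, but the parts gathered.
- **Cover at the end:** the projector partly hides it in the scene camera. The part I could see matches the lean measured at 16 s, but I did not measure the full angle again.
- **Other tools:** the scissors, hex key, micrometer and loupe looked to be in place in the last picture; I did not measure them.

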